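# Tighten the lid of a pressure canner in cross order

### The job

Take the yellow-handled wing-nut wrench out of its blue keyhole stand (slide it along the slot to the wide end, then lift it free) and tighten the four red wing nuts of the canner's lid clockwise with it, in cross order, always doing the opposite nut second: in a first pass bring every nut about half way, and only then, in a second pass, in cross order again, bring each fully home, until its wing points at the middle of the lid. Then hang the wrench back upright at the narrow end of the slot and let go. Touch the canner and its nuts only with the wrench, and leave the pink cup and the spice jars round it standing where they are.

Things in the scene. Friction and masses are not known exactly. Their poses are not given: they have to be found in the camera images.
- wrench: T-shaped wing-nut wrench, loose, 0.25 kg, 104 mm tall, upright; origin: centre of its underside, z up its axis. Below: two steel jaws 56 mm along x, 16 mm high, with a 13 mm wide slot between them along x, open below and at its ends; head 56 x 37 mm up to z 26; shaft 14 mm wide; collar 36 mm wide at z 46 to 50; grip above. A half turn about z changes nothing.
- grip (a point): centre of the wrench's yellow grip, 81 mm above the wrench's underside: a block 60 mm along the wrench's x, 20 mm thick along its y, 46 mm high; pinch its two broad faces from above. Axes as the wrench's
- stand: blue steel stand, fixed, open at both short ends; origin: centre of its foot, z up. 180 mm long (x -85 to 95 mm), 124 mm wide at the foot. Top plate 8 mm thick, 104 mm wide, its upper face at z 66 mm, with a keyhole along x: slot 20 mm wide, closed at x = -62 mm, leading to a wide eight-cornered opening 78 mm across (x 1 to 80 mm). The wrench's head passes only through the wide opening.
- narrow_end (a point): place in the narrow slot where the wrench hangs, on the plate's upper face; axes as the stand's (x = -40 mm there). Hung, the wrench's collar rests on the plate, its underside 20 mm above the worktop; it starts within 5 mm of here, its x within 0.35 rad of the stand's x
- wide_end (a point): centre of the wide opening, on the plate's upper face; axes as the stand's (x = +40 mm there), so 80 mm from narrow_end
- cooker: round aluminium pressure canner, fixed; origin: centre of its foot, z up. Body 212 mm wide, lid 224 mm wide, its top at z 85 mm; gauge in the middle 42 mm wide, top at z 114 mm; two side handles out to 137 mm from the axis. Four nuts on the lid, 78 mm from its axis: 1 at +x, 2 at +y, 3 at -x, 4 at -y of this frame; 1 is opposite 3, 2 is opposite 4.
- nut_1 (a joint): turn of nut 1, rad: grows clockwise seen from above; 0 = fully loose, starts at 0 to 0.15, 0.7 = half way, 1.4 = fully home against a hard stop with the wing pointing at the lid's axis (at value q the wing is turned 1.4 - q counterclockwise from that). Stays where it is left; turning takes about 0.12 N m.
- wing_1 (a point): top centre of nut 1's red wing, on the nut's axis, 26 mm above the lid; x along the wing, z up; turns with the nut. Wing 54 mm long, 8 mm thick, 20 mm high (its lower edge 6 mm above the lid, on a steel hub 25 mm wide). The wrench's jaws straddle it with the wrench's x along the wing, with about 0.1 rad of play either way; 14 mm down over the wing is a good depth.
- nut_2 (a joint): turn of nut 2, rad: grows clockwise seen from above; 0 = fully loose, starts at 0 to 0.15, 0.7 = half way, 1.4 = fully home against a hard stop with the wing pointing at the lid's axis (at value q the wing is turned 1.4 - q counterclockwise from that). Stays where it is left; turning takes about 0.12 N m.
- wing_2 (a point): top centre of nut 2's red wing, on the nut's axis, 26 mm above the lid; x along the wing, z up; turns with the nut. Wing 54 mm long, 8 mm thick, 20 mm high (its lower edge 6 mm above the lid, on a steel hub 25 mm wide). The wrench's jaws straddle it with the wrench's x along the wing, with about 0.1 rad of play either way; 14 mm down over the wing is a good depth.
- nut_3 (a joint): turn of nut 3, rad: grows clockwise seen from above; 0 = fully loose, starts at 0 to 0.15, 0.7 = half way, 1.4 = fully home against a hard stop with the wing pointing at the lid's axis (at value q the wing is turned 1.4 - q counterclockwise from that). Stays where it is left; turning takes about 0.12 N m.
- wing_3 (a point): top centre of nut 3's red wing, on the nut's axis, 26 mm above the lid; x along the wing, z up; turns with the nut. Wing 54 mm long, 8 mm thick, 20 mm high (its lower edge 6 mm above the lid, on a steel hub 25 mm wide). The wrench's jaws straddle it with the wrench's x along the wing, with about 0.1 rad of play either way; 14 mm down over the wing is a good depth.
- nut_4 (a joint): turn of nut 4, rad: grows clockwise seen from above; 0 = fully loose, starts at 0 to 0.15, 0.7 = half way, 1.4 = fully home against a hard stop with the wing pointing at the lid's axis (at value q the wing is turned 1.4 - q counterclockwise from that). Stays where it is left; turning takes about 0.12 N m.
- wing_4 (a point): top centre of nut 4's red wing, on the nut's axis, 26 mm above the lid; x along the wing, z up; turns with the nut. Wing 54 mm long, 8 mm thick, 20 mm high (its lower edge 6 mm above the lid, on a steel hub 25 mm wide). The wrench's jaws straddle it with the wrench's x along the wing, with about 0.1 rad of play either way; 14 mm down over the wing is a good depth.
- pink_cup: pink silicone cup upside down, 75 mm wide, 60 mm high; loose bystander, origin under its centre, z up
- spice_jar: spice jar, 41 mm wide, 105 mm high, to the right of the canner; loose bystander, origin under its centre, z up
- pepper: spice jar, 41 mm wide, 105 mm high, behind the canner; loose bystander, origin under its centre, z up
There are look-alikes about, which are no part of the job. What is meant by the wrench is not turquoise, and is the larger of those in its own colour.

How it is judged:
By the outcome, as a careful person would: the job done as asked, in the order asked, and still so for the second after the job is handed in, with the robot touching nothing.
It also fails if it takes over 72 s, if anything falls off the work surface, if the arm or the gripper's body presses on something with over 40 N, if the wrist force passes 120 N, or if a joint passes its speed limit or range.

### The arm

A 7-joint arm with a two-finger parallel gripper is mounted at the origin on a cart in front of the work surface, level with it; the furniture and walls round the work are solid. World frame = base frame: x ahead of the robot, y to its left, z up, the work surface at z = 0. Lengths are in m, angles in rad, forces in N, time in s.
With the tool pointing down it reaches from about 0.4 to 0.85 m from the base axis. Payload 4.5 kg.
Tool frame: the origin (TCP) lies at the very end of the fingers, on their centre line; the grasp point (between the pads) lies 19 mm behind it (r.hold_point_z is the distance from the TCP to the grasp point, in m); z points along the fingers, y is the line along which they close (so a half turn about z gives the same grasp; the last joint's range is limited). The gripper opens to 88 mm and grips with 3 to 60 N. Pads are 18 mm wide; open, the fingers measure 123 mm over their backs; the gripper's body (75 mm by 187 mm) begins 45 mm behind the grasp point.
Start: joints at [1.158, 0.689, -0.195, 1.565, 0.157, 0.902, -0.215], TCP at [0.27, -0.564, 0.218] pointing down, gripper open.
Joint ranges: [-3.01, 3.01], [-0.46, 2.08], [-1.47, 1.51], [0.13, 2.56], [-1, 4.14], [0.04, 2.09], [-2.66, 2.66]. Speed limits (rad/s): [2.57, 2.57, 3.14, 3.14, 3.14, 3.14, 3.14].

### API

Orientations are given as a unit quaternion [w, x, y, z].
In Python, from rig import r, get_image, calibration gives the robot as it stands. The module is installed in compiled form; this text tells all that it offers.
- The arm moves only by the tool drive_tool, never from a script. Its argument "motion" is a list that holds one entry, the list of rows, each a list of 5 numbers: the closure, from 0 (fully open) to 1 (shut), then the shift along the tool's x, y, z normalised to -1 to 1, where 1 is 0.02 m, then the turn about the tool's z normalised to -1 to 1, where 1 is 6 degrees. In form: [[[jaw, x, y, z, twist], ...]]. A call has 1 to 10 rows; each row shifts and turns the commanded pose from where the row before left it, along the tool's axes as they then stand; what a row does not reach is not made up. A row lasts 1/10 s, in which the tool goes at most 50 mm and 8.59 degrees, less where a joint would pass 70% of its speed; a pose out of reach is approached as far as the arm can. A call with a number of a shift or a turn outside -1 to 1 is refused whole. A call with a gripper value outside its range is refused whole. The fingers move at their own pace and stop on an object; "squeeze" is the grip in N (left out, the last holds). Time passes only in rows, so rows that do not move let the fingers close. It gives the time, the measured TCP pose, the force, the opening and the grip force at its end, in the units of the state.
- r.get_state(): the state, without advancing time (a new reading comes with each control period).
- get_image(name): name is "side" or "top"; returns the picture (420x560x3 uint8, blue, green, red); there is no depth.
- calibration(name): a dict with "K" (3x3 intrinsics, pixels), "dist" ([k1, k2, p1, p2, k3] as OpenCV has them; the pictures are not rectified), "xyz" and "orientation" of the camera in the world. Camera axes: x right, y down, z forward; pixel columns grow to the right and rows downward; lengths in m; the calibration is good to about 2 mm. A picture is of the moment at which its call begins. calibration takes no time and is no camera call.
- r.job_done(): hands the job in; it is judged then, once.
The state is a dict: "time": time; "q": joint angles; "dq": joint speeds; "tau": joint torques, N m; "tcp_pos": TCP position; "ee_rot": TCP orientation; "contact_force": force on the tool from outside, world axes, zero at the start; "ft_torque": the same for the moment, N m; "opening": finger opening in m; "finger_force": force on a finger pad.
Only numpy, scipy, OpenCV 4.12 (cv2) and the standard library are available. Lean on these libraries where they do the work, as an engineer would, in place of code of your own. Each camera call takes 0.05 s, during which the arm holds its last target. There are 200 camera calls.

## Working session

There is one attempt and no reset: what is moved stays moved. The work goes in short steps, Python scripts to look and compute and a tool call to move; the robot and the scene stay as the last step left them, time stands still between calls to the robot, and variables do not carry over. Pictures are saved under pics/ and viewed, at most 10 in all, crops included, and the job is handed in when it is done.

Besides the shell and the picture viewer there is one more tool, called after "Emit:" as a command line: name --argument value ..., lists and objects as JSON in quotes. drive_tool: Moves the arm, as the interface text tells. Scaled input: -1 to 1 covers 0.02 m each way for a shift and 6 degrees each way for a turn. Its arguments: {"type":"object","properties":{"motion":{"type":"array"},"squeeze":{"type":"number"}},"required":["motion"]}

```bash
mkdir -p pics
python3 - <<'E'
from rig import r,get_image,calibration
import cv2,numpy as np
for n in("side","top"):
    im=get_image(n);cv2.imwrite(f"pics/{n}0.png",im);c=calibration(n);print(n,c)
s=r.get_state();print(s['time'],s['tcp_pos'],s['ee_rot'],s['opening'],r.hold_point_z)
E
```

```text
side {'K': array([[525.87914328,   0.        , 275.89169986],
       [  0.        , 525.87914328, 213.18670749],
       [  0.        ,   0.        ,   1.        ]]), 'dist': array([-0.03941435,  0.        ,  0.        ,  0.        ,  0.        ]), 'xyz': array([0.18286082, 0.87763793, 0.66651456]), 'orientation': array([ 0.08180005, -0.14507691,  0.84585493, -0.50674537])}
top {'K': array([[532.24525112,   0.        , 282.66073311],
       [  0.        , 532.24525112, 200.3764678 ],
       [  0.        ,   0.        ,   1.        ]]), 'dist': array([-0.10280707,  0.        ,  0.        ,  0.        ,  0.        ]), 'xyz': array([ 0.39206628, -0.13691459,  1.52666546]), 'orientation': array([-0.03909598,  0.71634754, -0.69610458,  0.02749761])}
0.1 [ 0.26974458 -0.56311479  0.21747354] [-8.09053137e-04  9.75136959e-01  2.21601427e-01 -2.52309647e-04] 0.08836678504433941 0.0187
```

View pics/top0.png

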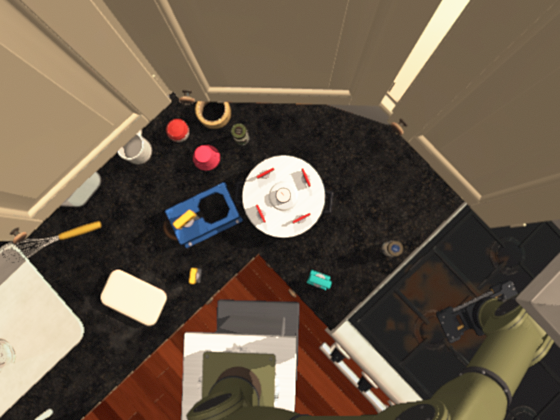

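View pics/side0.png

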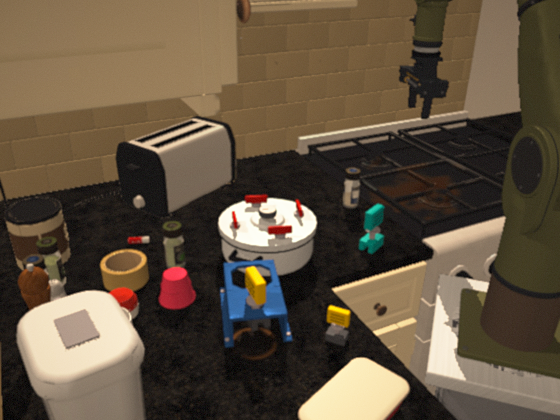

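```bash
cat > h.py <<'E'
import cv2,numpy as np
from rig import r,get_image,calibration
from scipy.spatial.transform import Rotation as R
C={n:calibration(n) for n in("side","top")}
def Rm(c): return R.from_quat(np.roll(c["orientation"],-1)).as_matrix()
def ray(n,p):
    c=C[n];u=cv2.undistortPoints(np.float64(p).reshape(-1,1,2),c["K"],c["dist"]).reshape(-1,2)
    return c["xyz"],np.c_[u,np.ones(len(u))]@Rm(c).T
def plane(n,p,z):
    o,d=ray(n,p);return (o+d*((z-o[2])/d[:,2])[:,None])[:,:2]
def proj(n,P):
    c=C[n];M=Rm(c).T
    return cv2.projectPoints(np.float64(P).reshape(-1,1,3),cv2.Rodrigues(M)[0],-M@c["xyz"],c["K"],c["dist"])[0].reshape(-1,2)
def tri(pa,pb):
    A=np.zeros((3,3));b=np.zeros(3)
    for n,p in(("side",pa),("top",pb)):
        o,d=ray(n,p);d=d[0]/np.linalg.norm(d[0]);Q=np.eye(3)-np.outer(d,d);A+=Q;b+=Q@o
    return np.linalg.solve(A,b)
def mask(im,col):
    h=cv2.cvtColor(im,cv2.COLOR_BGR2HSV);H,S,V=[h[...,i].astype(int) for i in range(3)]
    if col=="red": return ((H<8)|(H>172))&(S>140)&(V>70)
    if col=="yellow": return (H>20)&(H<33)&(S>140)&(V>90)
    if col=="blue": return (H>100)&(H<125)&(S>120)&(V>40)
def blobs(m,amin=12):
    k,l,s,c=cv2.connectedComponentsWithStats(m.astype(np.uint8),connectivity=8)
    out=[]
    for i in range(1,k):
        if s[i,4]>=amin:
            ys,xs=np.nonzero(l==i);out.append((s[i,4],c[i],np.c_[xs,ys]))
    return out
def axis(P):
    w,v=np.linalg.eigh(np.cov(P.T));return np.arctan2(v[1,1],v[0,1])
def st():
    s=r.get_state();M=R.from_quat(np.roll(s['ee_rot'],-1)).as_matrix()
    print("t",round(s['time'],2),"tcp",s['tcp_pos'].round(4),"xyaw",np.degrees(np.arctan2(M[1,0],M[0,0])).round(2),"zt",M[:,2].round(3),"F",s['contact_force'].round(1),"T",s['ft_torque'].round(2),"op",round(s['opening'],4),"ff",s['finger_force'])
    return s,M
E
python3 - <<'E'
from h import *
im=cv2.imread("pics/top0.png")
for col,z in(("red",.111),("yellow",.124),("blue",.066)):
    for a,c,P in blobs(mask(im,col)):
        W=plane("top",P,z);print(col,a,c.round(1),W.mean(0).round(4),"ang",np.degrees(axis(W)).round(1))
im=cv2.imread("pics/side0.png")
for col in("red","yellow","blue"):
    for a,c,P in blobs(mask(im,col)): print("side",col,a,c.round(1),P.min(0),P.max(0))
t=cv2.imread("pics/top0.png")[120:290,150:350];s=cv2.imread("pics/side0.png")[170:350,180:340]
cv2.imwrite("pics/z0.png",np.hstack([cv2.resize(t,(400*1,340)),cv2.resize(s,(400,340))]))
E
```

```text
red 386 [176.6 128.8] [0.7138 0.1838] ang 141.3
red 580 [206.2 157.2] [0.6372 0.0986] ang 71.0
red 48 [264.8 172.7] [ 0.5988 -0.0615] ang 119.6
red 41 [305.6 177.1] [ 0.5899 -0.1713] ang -154.4
red 39 [260.1 213. ] [ 0.4899 -0.0524] ang -153.2
red 40 [300.3 218. ] [ 0.4796 -0.16  ] ang 117.8
red 15 [255.6 260.3] [ 0.3641 -0.0447] ang 137.3
red 2272 [305.2 333.2] [ 0.1768 -0.1808] ang -138.5
red 25 [216.  316.3] [0.2134 0.0553] ang -177.7
red 26 [197. 331.] [0.1729 0.1043] ang 92.3
red 298 [147.9 382.7] [0.0307 0.2307] ang 51.8
red 14 [356.1 372.2] [ 0.0788 -0.3173] ang 54.9
red 442 [310.2 397.4] [ 0.0098 -0.199 ] ang -136.1
red 24 [180.6 388.6] [0.0197 0.1426] ang 179.9
red 103 [165.  400.6] [-0.0141  0.1835] ang 122.5
red 148 [101.7 413.1] [-0.0571  0.3538] ang -138.6
red 45 [115.6 412.7] [-0.0538  0.3157] ang -138.0
red 31 [171.9 408. ] [-0.0325  0.1643] ang 129.2
red 45 [178.3 412. ] [-0.0422  0.1469] ang 176.8
red 43 [137.2 416.7] [-0.0609  0.2568] ang 107.4
yellow 140 [183.4 218.6] [0.4682 0.1503] ang 131.1
yellow 40 [ 90.6 226.3] [0.4398 0.4022] ang 109.1
yellow 65 [192.5 275.4] [0.3194 0.1196] ang 175.3
blue 1873 [202.9 216.7] [0.4784 0.1081] ang 115.9
side red 181 [255.6 197.8] [244 194] [267 203]
side red 72 [298.7 207. ] [295 199] [302 216]
side red 49 [234.4 220. ] [232 212] [237 227]
side red 176 [278.7 229.4] [268 226] [290 234]
side red 107 [134.2 239.4] [127 236] [141 243]
side red 1257 [175.8 288.7] [158 267] [195 309]
side red 421 [125.  297.4] [109 287] [137 310]
side red 37 [392.4 413.1] [386 405] [399 419]
side yellow 512 [255.3 284.1] [245 266] [265 303]
side yellow 371 [337.8 315. ] [327 305] [349 326]
side blue 2751 [251.3 300.5] [220 259] [292 347]
```

View pics/z0.png

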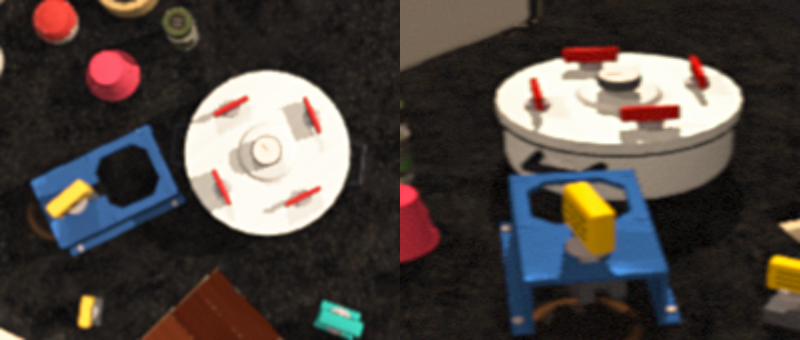

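Run:
```python
from h import *
T=cv2.imread("pics/top0.png");S=cv2.imread("pics/side0.png")
def near(im,n,col,p):
    return min(blobs(mask(im,col)),key=lambda b:np.hypot(*(b[1]-p)))
print("grip tri",tri((255.3,284.1),(183.4,218.6)).round(4),"top@.101",plane("top",[183.4,218.6],.101).round(4),"side@.101",plane("side",[255.3,284.1],.101).round(4))
pt=[(264.8,172.7),(305.6,177.1),(260.1,213),(300.3,218)];ps=[(234.4,220),(255.6,197.8),(278.7,229.4),(298.7,207)]
wt=plane("top",pt,.101);ws=plane("side",ps,.101)
for a,b,p,q in zip(wt,ws,ps,pt): print("wing top",a.round(4),"side",b.round(4),"tri",tri(p,q).round(4))
for w in(wt,ws): 
    c=w.mean(0);d=w-c;print("c",c.round(4),np.hypot(*d.T).round(4),np.degrees(np.arctan2(d[:,1],d[:,0])).round(1))
# wing angles by endpoints in top & side
for n,im,pp in(("top",T,pt),("side",S,ps)):
    for p in pp:
        b=near(im,n,"red",p);W=plane(n,b[2],.101);print(n,"wang",np.degrees(axis(W)).round(1)%180)
# blue plate & hole
for n,im in(("top",T),("side",S)):
    b=max(blobs(mask(im,"blue")),key=lambda b:b[0]);m=np.zeros(im.shape[:2],np.uint8);m[b[2][:,1],b[2][:,0]]=255
    cs,h=cv2.findContours(m,cv2.RETR_CCOMP,cv2.CHAIN_APPROX_NONE)
    for c,hh in zip(cs,h[0]):
        if cv2.contourArea(c)>40:
            W=plane(n,c[:,0],.066);M=cv2.moments(W.astype(np.float32)*1000)
            rect=cv2.minAreaRect(W.astype(np.float32)*1000)
            print(n,"hole" if hh[3]>=0 else "outer",cv2.contourArea(c),"cent",M['m10']/M['m00'],M['m01']/M['m00'],"rect",rect)
```

```text
grip tri [0.469  0.1543 0.1033] top@.101 [[0.4696 0.1549]] side@.101 [[0.4698 0.1513]]
wing top [ 0.6003 -0.061 ] side [ 0.6    -0.0571] tri [ 0.6011 -0.0607  0.0988]
wing top [ 0.5913 -0.1716] side [ 0.5955 -0.1759] tri [ 0.5922 -0.1711  0.1036]
wing top [ 0.4907 -0.0519] side [ 0.4942 -0.0513] tri [ 0.4924 -0.0514  0.1011]
wing top [ 0.4803 -0.1602] side [ 0.4842 -0.1658] tri [ 0.4813 -0.1599  0.1043]
c [ 0.5407 -0.1112] [0.078  0.0789 0.0775 0.0777] [  40.1  -50.   130.1 -140.9]
c [ 0.5435 -0.1125] [0.0792 0.082  0.0786 0.0797] [  44.5  -50.6  128.8 -138. ]
top wang 119.6
top wang 25.599999999999994
top wang 26.80000000000001
top wang 117.8
side wang 117.8
side wang 38.69999999999999
side wang 28.599999999999994
side wang 113.1
top outer 2775.0 cent 483.2490508741976 108.29627694913705 rect ((481.9200439453125, 107.3238296508789), (123.69560241699219, 187.5859375), 27.26260757446289)
top hole 1078.5 cent 491.40197647871923 108.23309831353767 rect ((483.8307189941406, 118.48448181152344), (76.0721206665039, 165.9381103515625), 28.289215087890625)
side outer 3716.0 cent 486.05497749928713 129.3284896929965 rect ((478.7153625488281, 147.3038330078125), (118.2652587890625, 255.41741943359375), 27.15517807006836)
side hole 1209.0 cent 494.25426327934156 102.34168892118878 rect ((494.9429626464844, 113.93466186523438), (79.63201904296875, 148.34890747070312), 19.635272979736328)
```

Run:
```python
from h import *
for n in("top","side"):
    im=cv2.imread(f"pics/{n}0.png");k=8
    g=proj(n,[[.4694,.1535,.101],[.505,.085,.066]]);x0,y0=(g.mean(0)-50).astype(int)
    b=cv2.resize(im[y0:y0+100,x0:x0+100],None,fx=k,fy=k,interpolation=cv2.INTER_CUBIC)
    h=cv2.cvtColor(b,cv2.COLOR_BGR2HSV);m=((h[...,2]<60)).astype(np.uint8)
    c=((g[1]-[x0,y0])*k).astype(int)
    m=cv2.morphologyEx(m,cv2.MORPH_OPEN,cv2.getStructuringElement(cv2.MORPH_ELLIPSE,(61,61)))
    l=cv2.connectedComponents(m)[1];mm=(l==l[c[1],c[0]]).astype(np.uint8)
    cs=cv2.findContours(mm,cv2.RETR_EXTERNAL,cv2.CHAIN_APPROX_NONE)[0][0][:,0]
    W=plane(n,(cs+.5)/k-.5+[x0,y0],.066).astype(np.float32)*1000
    M=cv2.moments(W);print(n,l[c[1],c[0]],"hole c",M['m10']/M['m00'],M['m01']/M['m00'],"area",M['m00'],"circ",cv2.minEnclosingCircle(W),cv2.minAreaRect(W))
    # plate long edges from blue mask
    mb=(mask(b,"blue")|(mm>0)).astype(np.uint8)
    cs=cv2.findContours(mb,cv2.RETR_EXTERNAL,cv2.CHAIN_APPROX_NONE)[0];cs=max(cs,key=cv2.contourArea)
    a=cv2.approxPolyDP(cs,12,True)[:,0];print((plane(n,(a+.5)/k-.5+[x0,y0],.066)*1000).round(0).tolist())
```

```text
top 2 hole c 504.21703759749886 80.99093253633987 area 5102.719941431074 circ ((504.5780944824219, 81.57347869873047), 43.459354400634766) ((502.9053955078125, 83.31219482421875), (74.07357025146484, 82.26019287109375), 27.370851516723633)
[[577.0, 51.0], [494.0, 217.0], [402.0, 170.0], [394.0, 147.0], [407.0, 149.0], [411.0, 142.0], [399.0, 132.0], [461.0, 16.0], [471.0, 20.0], [477.0, 16.0], [466.0, 6.0], [471.0, -1.0]]
side 0 hole c 427.86896047859864 222.9940960022565 area 25.13258507079445 circ ((427.313232421875, 222.3542022705078), 5.456956386566162) ((427.3680114746094, 222.20176696777344), (10.320907592773438, 3.871903419494629), 19.77895736694336)
[[643.0, -61.0], [580.0, 45.0], [577.0, 63.0], [544.0, 128.0], [548.0, 141.0], [493.0, 248.0], [477.0, 242.0], [483.0, 221.0], [413.0, 187.0], [399.0, 214.0], [385.0, 209.0], [451.0, 71.0], [450.0, 60.0], [419.0, 19.0], [462.0, -127.0]]
```

Emit:
drive_tool --motion '[[[0, 0.96, -0.78, 0, 0], [0, 0.96, -0.78, 0, 0], [0, 0.96, -0.78, 0, 0], [0, 0.96, -0.78, 0, 0], [0, 0.96, -0.78, 0, 0], [0, 0.96, -0.78, 0, 0], [0, 0.96, -0.78, 0, 0], [0, 0.96, -0.78, 0, 0], [0, 0.96, -0.78, 0, 0], [0, 0.96, -0.78, 0, 0]]]'

```text
time: 1.1
tcp_pos: [0.3759, -0.3389, 0.218]
ee_rot: [-0.0, 0.975, 0.222, -0.0]
contact_force: [-0.1, 0.7, -0.6]
opening: 0.0879
finger_force: 0.0
```

Emit:
drive_tool --motion '[[[0, 0.96, -0.78, 0, 0], [0, 0.96, -0.78, 0, 0], [0, 0.96, -0.78, 0, 0], [0, 0.96, -0.78, 0, 0], [0, 0.6, -0.95, 0, 0], [0, 0.6, -0.95, 0, 0], [0, 0.6, -0.95, 0, 0], [0, 0.6, -0.95, 0, 0], [0, 0.6, -0.95, 0, 0], [0, 0.6, -0.95, 0, 0]]]'

```text
time: 2.1
tcp_pos: [0.4336, -0.1157, 0.218]
ee_rot: [-0.0, 0.975, 0.222, -0.0]
contact_force: [-0.0, -0.3, 0.4]
opening: 0.088
finger_force: 0.0
```

Emit:
drive_tool --motion '[[[0, 0.6, -0.95, 0, 0], [0, 0.6, -0.95, 0, 0], [0, 0.6, -0.95, 0, 0], [0, 0.6, -0.95, 0, 0], [0, 0.6, -0.95, 0, 0], [0, 0.6, -0.95, 0, 0], [0, 0.6, -0.95, 0, 0], [0, 0.6, -0.95, 0, 0], [0, 0.6, -0.95, 0, 0], [0, 0.6, -0.95, 0, 0]]]'

```text
time: 3.1
tcp_pos: [0.4597, 0.1074, 0.218]
ee_rot: [0.0, 0.975, 0.222, -0.0]
contact_force: [0.9, 0.4, 1.1]
opening: 0.0883
finger_force: 0.0
```

Emit:
drive_tool --motion '[[[0, 0, 0, 0, -1], [0, 0, 0, 0, -1], [0, 0, 0, 0, -1], [0, 0, 0, 0, -1], [0, 0, 0, 0, -1], [0, 0, 0, 0, -1], [0, 0, 0, 0, -1], [0, 0, 0, 0, -1], [0, 0, 0, 0, -1], [0, 0, 0, 0, -1]]]'

```text
time: 4.1
tcp_pos: [0.4597, 0.1064, 0.218]
ee_rot: [-0.0, 0.732, 0.681, -0.0]
contact_force: [0.4, 0.2, 1.1]
opening: 0.0881
finger_force: 0.0
```

```bash
cat >> h.py <<'E'
def go(x,y,z=None):
    s,M=st();d=np.r_[x,y,s['tcp_pos'][2] if z is None else z]-s['tcp_pos'];print("q",np.round(s['q'],2),"units",(M.T@d/.02).round(2))
E
python3 -c "
from h import *;go(.4694,.1535)"
```

```text
t 4.1 tcp [0.4597 0.1064 0.218 ] xyaw 85.84 zt [-0.001 -0.    -1.   ] F [0.4 0.2 1.1] T [-0.05 -0.07  0.01] op 0.0881 ff 0.0
q [-0.04  0.52 -0.44  2.    0.33  0.69 -0.76] units [ 2.38  0.31 -0.  ]
```

Emit:
drive_tool --motion '[[[0, 0.79, 0.1, 0, 0], [0, 0.79, 0.1, 0, 0], [0, 0.8, 0.11, 0, 0], [0, 0, 0, 0, -1], [0, 0, 0, 0, -1], [0, 0, 0, 0, -1], [0, 0, 0, 0, -1], [0, 0, 0, 0, -1], [0, 0, 0, 0, -1], [0, 0, 0, 0, 0]]]'

```text
time: 5.1
tcp_pos: [0.4695, 0.1533, 0.2179]
ee_rot: [-0.0, 0.488, 0.873, -0.0]
contact_force: [0.5, 0.1, 0.3]
opening: 0.088
finger_force: 0.0
```

Emit:
drive_tool --motion '[[[0, 0, 0, 0.9, 0], [0, 0, 0, 0.9, 0], [0, 0, 0, 0.9, 0], [0, 0, 0, 0.9, 0], [0, 0, 0, 0, 0]]]'

```text
time: 5.6
tcp_pos: [0.4683, 0.1527, 0.1444]
ee_rot: [-0.001, 0.489, 0.872, -0.002]
contact_force: [-0.5, 0.0, -0.6]
opening: 0.088
finger_force: 0.0
```

```bash
python3 -c "
from h import *;go(.4694,.1535,.083)
for n in('top','side'):
    im=get_image(n);cv2.imwrite(f'pics/{n}1.png',im)
c=[]
for n in('top','side'):
    im=cv2.imread(f'pics/{n}1.png');p=proj(n,[.469,.153,.11])[0].astype(int);c.append(cv2.resize(im[p[1]-40:p[1]+40,p[0]-40:p[0]+40],(400,400)))
cv2.imwrite('pics/z1.png',np.hstack(c))"
```

```text
t 5.6 tcp [0.4683 0.1527 0.1444] xyaw 121.49 zt [-0.004 -0.002 -1.   ] F [-0.5  0.  -0.6] T [-0.03 -0.16 -0.  ] op 0.088 ff 0.0
q [-0.09  0.68 -0.52  2.02  0.58  0.6  -0.46] units [0.01 0.08 3.07]
```

View pics/z1.png

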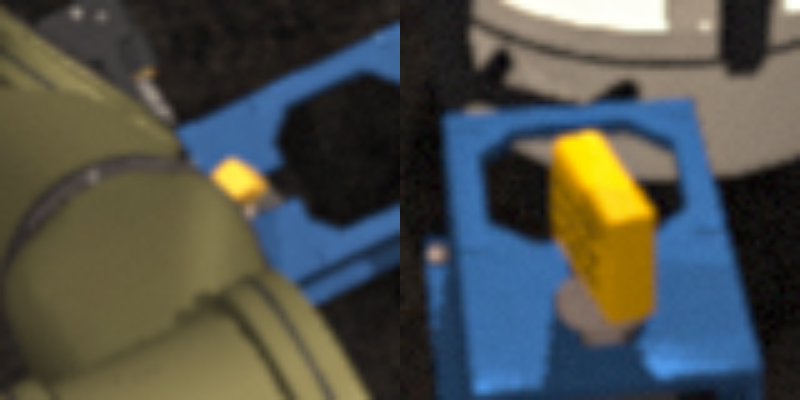

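View pics/side1.png

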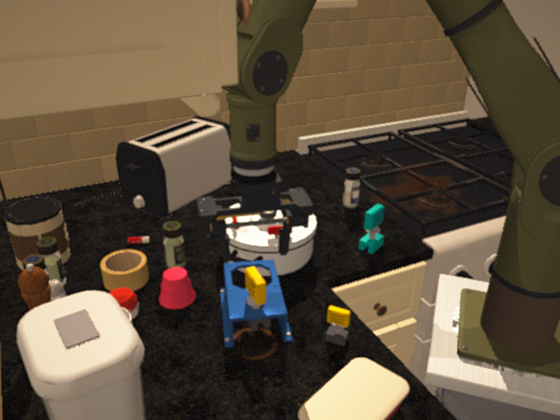

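```bash
python3 -c "
from h import *
s,M=st();t=s['tcp_pos']
for n in('side','top'):
    print(n,proj(n,[t,t+M[:,1]*.044,t-M[:,1]*.044,t-M[:,2]*.064,[.469,.153,.101]]).round(0).tolist())
im=cv2.imread('pics/top1.png')[130:330,90:350]
cv2.imwrite('pics/z2.png',cv2.resize(im,(780,600)))
"
```

```text
t 5.7 tcp [0.4697 0.1537 0.1463] xyaw 121.53 zt [-0. -0. -1.] F [-0.2  0.4 -0.2] T [ 0.02 -0.15  0.  ] op 0.0884 ff 0.0
side [[255.0, 264.0], [230.0, 267.0], [279.0, 261.0], [254.0, 233.0], [255.0, 285.0]]
top [[180.0, 218.0], [172.0, 203.0], [188.0, 232.0], [175.0, 216.0], [184.0, 219.0]]
```

View pics/z2.png

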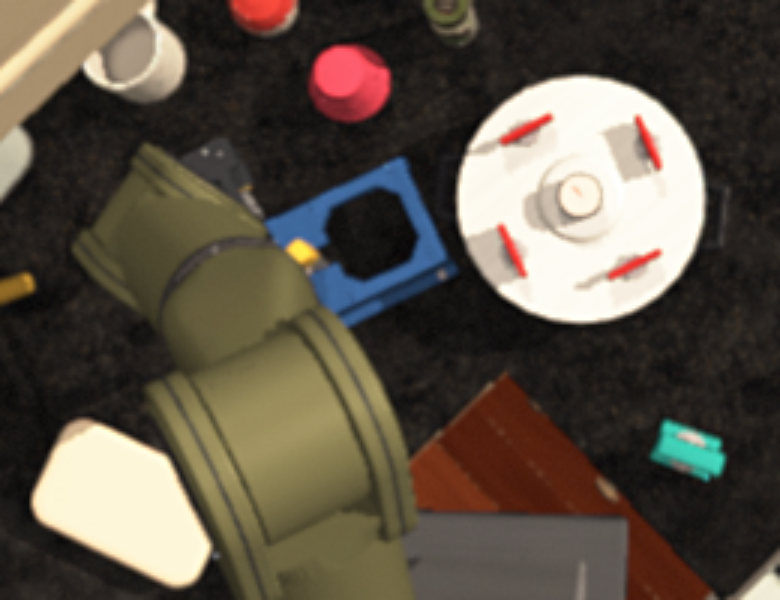

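```bash
python3 -c "
from h import *
a=cv2.imread('pics/side0.png').astype(int);b=cv2.imread('pics/side1.png').astype(int)
d=(abs(a-b).sum(2)>45)
for y in range(195,300,3):
    print(y,''.join('#' if d[y,x] else '.' for x in range(190,330,2)))
"
```

```text
195 ..........................#.###########...........#########...........
198 ....###########################################..#.#########..........
201 ....#########...........#####################################.........
204 ....##########...........###############################.#####........
207 ....############...##.#######################################.........
210 ....#########################################################.........
213 .....#########.#######################........################........
216 .....#........###############.................##############..........
219 ..........##.#####..................########################..........
222 ..............#####.....####################################..........
225 ..........##..######################..........##############..........
228 ..........##..#######.......................#######......##...........
231 ..........##..#####..........................######...................
234 ...............#####.........................######...................
237 ................####.........................#
[... 824 characters left out ...]
.........................
273 ......................................................................
276 ......................................................................
279 ...............................##.........................#...........
282 ...............................###....................................
285 ................................##....................................
288 ................................................#.....................
291 ......................................................................
294 ......................................................................
297 ......................................................................
```

Emit:
drive_tool --motion '[[[0, 0, 0, 0.8, 0], [0, 0, 0, 0.8, 0], [0, 0, 0, 0.8, 0], [0, 0, 0, 0.75, 0], [0, 0, 0, 0, 0], [1, 0, 0, 0, 0], [1, 0, 0, 0, 0], [1, 0, 0, 0, 0], [1, 0, 0, 0, 0], [1, 0, 0, 0, 0]]]' --squeeze 50

```text
time: 6.7
tcp_pos: [0.47, 0.1535, 0.0835]
ee_rot: [0.0, 0.488, 0.873, 0.0]
contact_force: [-0.2, -0.2, -0.6]
opening: 0.0505
finger_force: 0.0
```

```bash
python3 -c "
from h import *;go(.5040,.0822)"
```

```text
t 6.7 tcp [0.47   0.1535 0.0835] xyaw 121.59 zt [ 0.001  0.    -1.   ] F [-0.2 -0.2 -0.6] T [-0.06 -0.15  0.07] op 0.0505 ff 0.0
q [-0.16  0.78 -0.4   2.06  0.7   0.44 -0.56] units [-3.93 -0.42  0.  ]
```

Emit:
drive_tool --motion '[[[1, 0, 0, 0, 0], [1, 0, 0, 0, 0], [1, 0, 0, 0, 0], [1, 0, 0, 0, 0], [1, 0, 0, 0, 0], [1, 0, 0, 0, 0]]]'

```text
time: 7.3
tcp_pos: [0.4694, 0.1533, 0.0831]
ee_rot: [-0.0, 0.488, 0.873, -0.0]
contact_force: [-0.6, 0.3, -0.5]
opening: 0.0195
finger_force: 49.8
```

```bash
python3 -c "
from h import *;go(.5040,.0822)
im=get_image('side');cv2.imwrite('pics/side2.png',im)
for a,c,P in blobs(mask(im,'yellow')): print(a,c,P.min(0),P.max(0))"
```

```text
t 7.3 tcp [0.4694 0.1533 0.0831] xyaw 121.6 zt [-0.001 -0.001 -1.   ] F [-0.6  0.3 -0.5] T [-0.15  0.11  0.  ] op 0.0195 ff 49.83000922948122
q [-0.16  0.78 -0.4   2.06  0.7   0.44 -0.56] units [-3.94 -0.39  0.  ]
365 [255.63561644 284.7369863 ] [249 266] [263 303]
351 [338.07692308 315.43874644] [327 306] [349 326]
```

Emit:
drive_tool --motion '[[[1, 0, 0, -0.3, 0.4], [1, 0, 0, 0, 0.35], [1, 0, 0, 0, 0], [1, -0.3, 0, 0, 0], [1, -0.4, 0, 0, 0], [1, -0.4, 0, 0, 0], [1, -0.4, 0, 0, 0], [1, 0, 0, 0, 0]]]'

```text
time: 8.15
tcp_pos: [0.4841, 0.1247, 0.089]
ee_rot: [0.0, 0.523, 0.852, -0.001]
contact_force: [-0.8, 0.1, -2.3]
opening: 0.0198
finger_force: 49.8
```

```bash
python3 -c "
from h import *;go(.5055,.082)"
```

```text
t 8.15 tcp [0.4841 0.1247 0.089 ] xyaw 116.92 zt [ 0.    -0.001 -1.   ] F [-0.8  0.1 -2.3] T [-0.01 -0.13  0.01] op 0.0198 ff 49.83042558655143
q [-0.1   0.77 -0.41  2.04  0.67  0.46 -0.54] units [-2.39 -0.01  0.  ]
```

Emit:
drive_tool --motion '[[[1, -0.5, 0, 0, 0], [1, -0.5, 0, 0, 0], [1, -0.5, 0, 0, 0], [1, -0.5, 0, 0, 0], [1, -0.4, 0, 0, 0], [1, 0, 0, 0, 0], [1, 0, 0, -0.4, 0], [1, 0, 0, -0.6, 0], [1, 0, 0, -0.6, 0], [1, 0, 0, 0, 0]]]'

```text
time: 9.15
tcp_pos: [0.5065, 0.0851, 0.1234]
ee_rot: [0.001, 0.522, 0.853, 0.002]
contact_force: [0.0, 0.7, -3.2]
opening: 0.0198
finger_force: 49.8
```

Emit:
drive_tool --motion '[[[1, 0, 0, -0.8, 0], [1, 0, 0, -0.8, 0], [1, 0, 0, -0.8, 0], [1, 0, 0, -0.8, 0], [1, 0, 0, -0.8, 0], [1, 0, 0, 0, 0], [1, 0, 0, 0, 0]]]'

```text
time: 9.85
tcp_pos: [0.5051, 0.084, 0.2011]
ee_rot: [0.0, 0.522, 0.853, -0.0]
contact_force: [-0.2, -0.2, -3.2]
opening: 0.0195
finger_force: 49.8
```

```bash
python3 -c "
from h import *;go(.6005,-.0612)
for n in('top','side'): 
    im=get_image(n);cv2.imwrite(f'pics/{n}3.png',im)
    for a,c,P in blobs(mask(im,'yellow')): print(n,a,c,P.min(0),P.max(0))
s,M=st();g=s['tcp_pos']-M[:,2]*.0187
print(proj('side',[g,g-[0,0,.081]]),proj('top',[g,g-[0,0,.081]]))
a=[cv2.imread('pics/side3.png')[160:300,190:330],cv2.imread('pics/top3.png')[130:270,150:290]]
cv2.imwrite('pics/z3.png',np.hstack([cv2.resize(x,(400,400)) for x in a]))
"
```

```text
t 9.85 tcp [0.5051 0.084  0.2011] xyaw 117.11 zt [ 0. -0. -1.] F [-0.2 -0.2 -3.2] T [-0.02 -0.11 -0.02] op 0.0195 ff 49.83055176213384
q [ 0.11  0.62 -0.6   1.91  0.49  0.76 -0.29] units [-8.64  0.94  0.  ]
top 14 [211.64285714 197.71428571] [210 195] [213 200]
side 339 [250.21238938 206.55752212] [244 190] [256 225]
side 377 [337.99734748 315.01061008] [327 305] [350 327]
t 9.95 tcp [0.5046 0.0838 0.2004] xyaw 117.11 zt [-0.002 -0.001 -1.   ] F [ 0.4 -0.5 -2.7] T [-0.   -0.11 -0.03] op 0.0195 ff 49.830642845481634
[[250.21349479 207.29040243]
 [250.83008275 244.90418647]] [[202.92217683 202.45615473]
 [207.96749344 205.24126834]]
```

View pics/z3.png

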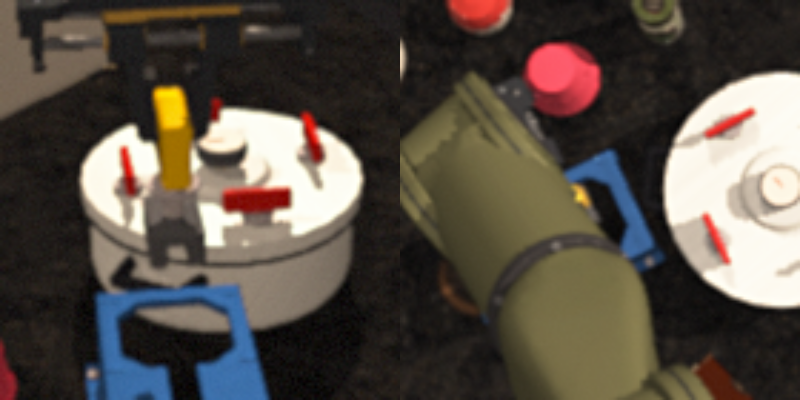

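Emit:
drive_tool --motion '[[[1, -0.96, 0.1, 0, 0], [1, -0.96, 0.1, 0, 0], [1, -0.96, 0.1, 0, 0], [1, -0.96, 0.11, 0, 0], [1, -0.96, 0.11, 0, 0], [1, -0.96, 0.11, 0, 0], [1, -0.96, 0.11, 0, 0], [1, -0.96, 0.11, 0, 0], [1, -0.96, 0.1, 0, 0], [1, 0, 0, 0, 0]]]'

```text
time: 10.95
tcp_pos: [0.6014, -0.0647, 0.1995]
ee_rot: [0.0, 0.524, 0.852, -0.001]
contact_force: [-0.4, 0.2, -2.2]
opening: 0.0196
finger_force: 49.8
```

Emit:
drive_tool --motion '[[[1, 0, 0, 0, -0.1], [1, 0, 0, 0.6, 0], [1, 0, 0, 0.5, 0], [1, 0, 0, 0, 0]]]'

```text
time: 11.35
tcp_pos: [0.599, -0.0605, 0.177]
ee_rot: [-0.002, 0.517, 0.856, -0.001]
contact_force: [-0.9, 1.2, -2.0]
opening: 0.0194
finger_force: 49.8
```

```bash
python3 -c "
from h import *;go(.6008,-.0614,.159)
im=get_image('side');cv2.imwrite('pics/side4.png',im)
for n in('red','yellow'):
  for a,c,P in blobs(mask(im,n)): print(n,a,c.round(1),P.min(0),P.max(0))
s,M=st();g=s['tcp_pos']-M[:,2]*.0187
print(proj('side',[g,g-[0,0,.081]]))
cv2.imwrite('pics/z4.png',cv2.resize(im[140:250,190:330],(764,600)))
"
```

```text
t 11.35 tcp [ 0.599  -0.0605  0.177 ] xyaw 117.79 zt [-0.005 -0.    -1.   ] F [-0.9  1.2 -2. ] T [-0.03 -0.12 -0.02] op 0.0194 ff 49.8305519297719
q [ 0.35  0.76 -0.59  1.66  0.52  0.88  0.03] units [-0.08  0.06  0.9 ]
red 181 [255.6 197.9] [245 194] [267 203]
red 72 [298.7 207. ] [295 199] [302 216]
red 40 [234.5 221.2] [233 214] [237 227]
red 179 [278.8 229.5] [268 226] [290 234]
red 108 [134.1 239.4] [127 236] [141 243]
red 1261 [175.8 288.8] [158 267] [195 309]
red 421 [124.9 297.4] [108 287] [137 310]
red 38 [392.5 412.9] [386 405] [399 419]
yellow 257 [234.3 180.8] [229 167] [239 195]
yellow 374 [337.9 315. ] [327 305] [349 326]
t 11.4 tcp [ 0.5997 -0.0606  0.1779] xyaw 117.77 zt [-0.003 -0.    -1.   ] F [ 0.3 -0.1 -1.6] T [-0.03 -0.13 -0.01] op 0.0195 ff 49.83073202893138
[[233.88134052 180.12359544]
 [234.94298116 213.50644254]]
```

View pics/z4.png

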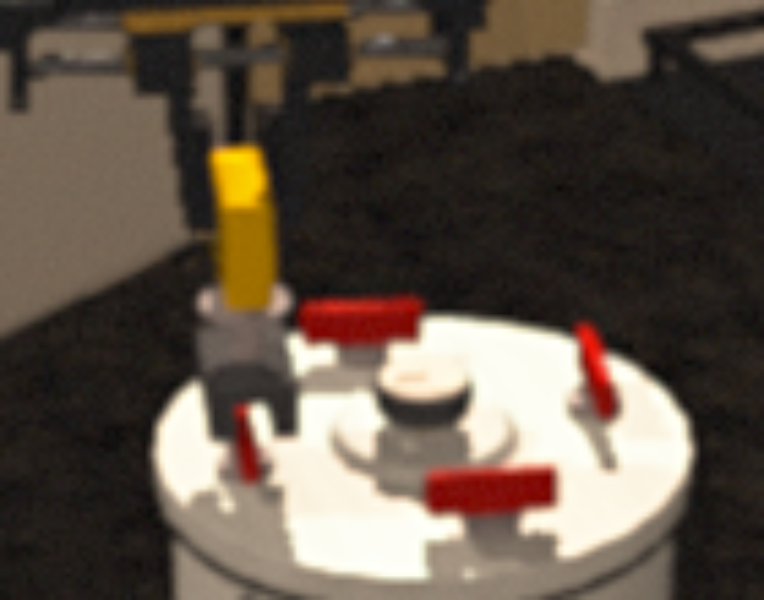

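Emit:
drive_tool --motion '[[[1, -0.04, 0.03, 0.3, 0], [1, 0, 0, 0.3, 0], [1, 0, 0, 0.3, 0], [1, 0, 0, 0, 0]]]'

```text
time: 11.8
tcp_pos: [0.6011, -0.0616, 0.1602]
ee_rot: [-0.001, 0.517, 0.856, -0.001]
contact_force: [0.2, -0.3, -3.1]
opening: 0.0194
finger_force: 49.8
```

```bash
python3 -c "
from h import *;go(.6008,-.0614,.159)"
```

```text
t 11.8 tcp [ 0.6011 -0.0616  0.1602] xyaw 117.7 zt [-0.002 -0.    -1.   ] F [ 0.2 -0.3 -3.1] T [-0.01 -0.08  0.03] op 0.0194 ff 49.83059277758002
q [ 0.35  0.79 -0.58  1.67  0.54  0.85  0.02] units [ 0.02 -0.01  0.06]
```

Emit:
drive_tool --motion '[[[1, 0, 0, 0, 0.7], [1, 0, 0, 0, 0.8], [1, 0, 0, 0, 0.8], [1, 0, 0, 0, 0.8], [1, 0, 0, 0, 0.8], [1, 0, 0, 0, 0.8], [1, 0, 0, 0, 0.8], [1, 0, 0, 0, 0.8], [1, 0, 0, 0, 0.8], [1, 0, 0, 0, 0]]]'

```text
time: 12.8
tcp_pos: [0.602, -0.0614, 0.1612]
ee_rot: [0.0, 0.793, 0.61, 0.0]
contact_force: [-1.2, -0.3, -2.7]
opening: 0.0197
finger_force: 49.8
```

```bash
python3 -c "
from h import *;go(.6008,-.0614,.159)
im=get_image('side')
for a,c,P in blobs(mask(im,'red'))[:4]: print(a,c.round(1),P.min(0),P.max(0))"
```

```text
t 12.8 tcp [ 0.602  -0.0614  0.1612] xyaw 75.11 zt [ 0. -0. -1.] F [-1.2 -0.3 -2.7] T [ 0.02 -0.07  0.07] op 0.0197 ff 49.83225965872407
q [ 0.24  0.75 -0.37  1.68  0.36  0.78 -0.57] units [-0.02 -0.06  0.11]
184 [255.7 197.8] [244 194] [267 203]
72 [298.7 207. ] [295 199] [302 216]
16 [228.2 222.9] [227 220] [229 227]
180 [278.9 229.4] [268 226] [291 234]
```

Emit:
drive_tool --motion '[[[1, 0, 0, 0, -0.4], [1, 0, 0, -0.6, 0], [1, 0, 0, -0.6, 0], [1, 0, 0, -0.5, 0], [1, 0, 0, 0, -0.9], [1, 0, 0, 0, -0.9], [1, 0, 0, 0, -0.9], [1, 0, 0, 0, -0.9], [1, 0, 0, 0, -0.9], [1, 0, 0, 0, -0.9]]]'

```text
time: 13.85
tcp_pos: [0.6021, -0.0617, 0.1964]
ee_rot: [0.001, 0.573, 0.82, 0.0]
contact_force: [-0.1, -0.0, -2.4]
opening: 0.0196
finger_force: 49.8
```

Emit:
drive_tool --motion '[[[1, 0, 0, 0, -1], [1, -0.21, -0.96, 0, -0.2], [1, -0.21, -0.96, 0, 0], [1, -0.21, -0.96, 0, 0], [1, -0.21, -0.96, 0, 0], [1, -0.21, -0.96, 0, 0], [1, -0.21, -0.96, 0, 0], [1, -0.21, -0.96, 0, 0], [1, -0.21, -0.96, 0, 0], [1, 0, 0, 0, 0]]]'

```text
time: 14.85
tcp_pos: [0.4777, -0.1639, 0.1958]
ee_rot: [-0.0, 0.523, 0.852, -0.002]
contact_force: [-0.6, 0.3, -3.1]
opening: 0.0199
finger_force: 49.8
```

```bash
cat >> h.py <<'E'
ctr=np.array([.541,-.1115]);a0=39.9
NUT={k:ctr+.078*np.array([np.cos(np.radians(a0+d)),np.sin(np.radians(a0+d))]) for k,d in zip("ABCD",(0,-90,180,90))}
RAD=dict(A=40,B=130,C=40,D=130)
def wings():
    for n in("side","top"):
        im=get_image(n);cv2.imwrite(f"pics/w_{n}.png",im)
        for a,c,P in blobs(mask(im,"red"),8):
            for k,v in NUT.items():
                p=proj(n,[[*v,.101]])[0]
                if np.hypot(*(p-c))<9 and a<260:
                    W=plane(n,P,.101);f=plane(n,c[None],.101)[0]
                    y=np.degrees(axis(W))%180;q=1.4-np.radians((y-RAD[k]+90)%180-90)
                    print(n,k,"area",a,"pos err mm",((f-v)*1000).round(1),"yaw",y.round(1),"q~",q.round(2))
E
python3 -c "
from h import *;go(*NUT['C'],.159);wings()"
```

```text
t 14.85 tcp [ 0.4777 -0.1639  0.1958] xyaw 116.87 zt [-0.002 -0.003 -1.   ] F [-0.6  0.3 -3.1] T [-0.02 -0.05 -0.02] op 0.0199 ff 49.83044793829322
q [ 0.62  0.62 -0.62  1.93  0.52  0.75  0.17] units [0.03 0.21 1.84]
side B area 184 pos err mm [ 4.5 -4.3] yaw 39.5 q~ -0.16
side C area 61 pos err mm [0.6 1.1] yaw 112.2 q~ 0.14
side A area 98 pos err mm [0.9 2.5] yaw 90.9 q~ 0.51
side D area 181 pos err mm [ 2.5 -0. ] yaw 29.5 q~ 0.01
top B area 32 pos err mm [3.9 1.7] yaw 25.5 q~ 0.08
top A area 44 pos err mm [-0.5 -0.3] yaw 80.9 q~ 0.69
top D area 39 pos err mm [-0.3 -0.2] yaw 26.8 q~ 0.06
```

Emit:
drive_tool --motion '[[[1, 0, 0, 0.5, 0], [1, 0, 0, 0.4, 0], [1, 0, 0, 0, 0]]]'

```text
time: 15.25
tcp_pos: [0.4796, -0.1603, 0.1758]
ee_rot: [-0.001, 0.521, 0.853, -0.0]
contact_force: [-0.1, 0.3, -1.6]
opening: 0.0193
finger_force: 49.8
```

```bash
python3 -c "
from h import *;go(*NUT['C'],.159);im=get_image('side');cv2.imwrite('pics/side5.png',im);st()
cv2.imwrite('pics/z5.png',cv2.resize(im[140:250,190:330],(764,600)))"
```

```text
t 15.25 tcp [ 0.4796 -0.1603  0.1758] xyaw 117.17 zt [-0.003  0.001 -1.   ] F [-0.1  0.3 -1.6] T [-0.03 -0.02 -0.02] op 0.0193 ff 49.83063206076622
q [ 0.6   0.65 -0.6   1.95  0.55  0.71  0.14] units [-0.09  0.04  0.84]
t 15.3 tcp [ 0.4799 -0.1604  0.1763] xyaw 117.16 zt [-0.002  0.001 -1.   ] F [-0.2 -0.4 -1.5] T [ 0.04 -0.14 -0.  ] op 0.0195 ff 49.83078394085169
```

Emit:
drive_tool --motion '[[[1, -0.06, 0.04, 0.3, 0], [1, 0, 0, 0.3, 0], [1, 0, 0, 0.25, 0], [1, 0, 0, 0, 0]]]'

```text
time: 15.7
tcp_pos: [0.4808, -0.1617, 0.1594]
ee_rot: [-0.001, 0.522, 0.853, -0.0]
contact_force: [1.1, 0.2, -2.6]
opening: 0.0197
finger_force: 49.8
```

Emit:
drive_tool --motion '[[[1, 0, 0, 0, 0.7], [1, 0, 0, 0, 0.8], [1, 0, 0, 0, 0.8], [1, 0, 0, 0, 0.8], [1, 0, 0, 0, 0.8], [1, 0, 0, 0, 0.8], [1, 0, 0, 0, 0.8], [1, 0, 0, 0, 0.8], [1, 0, 0, 0, 0.7], [1, 0, 0, 0, 0]]]'

```text
time: 16.7
tcp_pos: [0.4828, -0.1612, 0.1605]
ee_rot: [0.001, 0.793, 0.61, 0.001]
contact_force: [1.6, 0.5, -3.6]
opening: 0.0194
finger_force: 49.9
```

Emit:
drive_tool --motion '[[[1, 0, 0, 0, -0.4], [1, 0, 0, -0.6, 0], [1, 0, 0, -0.6, 0], [1, 0, 0, -0.6, 0], [1, 0.12, 0.91, 0, 0], [1, 0.12, 0.91, 0, 0], [1, 0.12, 0.91, 0, 0], [1, 0.12, 0.91, 0, 0], [1, 0.12, 0.91, 0, 0], [1, 0.12, 0.91, 0, 0]]]'

```text
time: 17.7
tcp_pos: [0.5907, -0.1718, 0.1969]
ee_rot: [-0.001, 0.78, 0.626, -0.001]
contact_force: [-0.3, 0.0, -1.8]
opening: 0.0198
finger_force: 49.8
```

Emit:
drive_tool --motion '[[[1, 0, 0, 0, -1], [1, 0, 0, 0, -1], [1, 0, 0, 0, -1], [1, 0, 0, 0, -1], [1, 0, 0, 0, -1], [1, 0, 0, 0, -1], [1, 0, 0, 0, -1], [1, 0, 0, 0, -1], [1, 0, 0, 0, -1], [1, 0, 0, 0, -1]]]'

```text
time: 18.7
tcp_pos: [0.5899, -0.1722, 0.1969]
ee_rot: [-0.001, 0.36, 0.933, -0.001]
contact_force: [-0.7, -0.0, -2.7]
opening: 0.0194
finger_force: 49.8
```

```bash
python3 -c "
from h import *;go(*NUT['B'],.159);wings()"
```

```text
t 18.7 tcp [ 0.5899 -0.1722  0.1969] xyaw 137.75 zt [-0.002 -0.001 -1.   ] F [-0.7 -0.  -2.7] T [ 0.   -0.13  0.  ] op 0.0194 ff 49.83051488175988
q [ 0.58  0.78 -0.7   1.6   0.58  0.98  0.53] units [-0.01  0.07  1.9 ]
side B area 179 pos err mm [ 4.4 -4. ] yaw 32.8 q~ -0.05
side C area 98 pos err mm [ 1.9 -5. ] yaw 91.3 q~ 0.5
side A area 99 pos err mm [0.9 2.7] yaw 91.2 q~ 0.51
side D area 175 pos err mm [3.1 0.3] yaw 28.2 q~ 0.04
top A area 44 pos err mm [-0.5 -0.3] yaw 80.9 q~ 0.69
top D area 39 pos err mm [-0.3 -0.2] yaw 26.8 q~ 0.06
top C area 39 pos err mm [ 0.2 -0.9] yaw 82.5 q~ 0.66
```

Emit:
drive_tool --motion '[[[1, 0, 0, 0, -1], [1, 0, 0, 0, -1], [1, 0, 0, 0, -1], [1, 0, 0, 0, -1], [1, 0, 0, 0, -1], [1, 0, 0, 0, -1], [1, 0, 0, 0, -1], [1, 0, 0, 0, -1], [1, 0, 0, 0, -1], [1, 0, 0, 0, -1]]]'

```text
time: 19.8
tcp_pos: [0.5904, -0.1721, 0.1966]
ee_rot: [-0.001, -0.153, 0.988, -0.001]
contact_force: [1.0, 1.3, -2.9]
opening: 0.0195
finger_force: 49.8
```

Emit:
drive_tool --motion '[[[1, 0, 0, 0, -1], [1, 0, 0, 0, -0.3], [1, 0, 0, 0.5, 0], [1, 0, 0, 0.5, 0], [1, 0, 0, 0, 0]]]'

```text
time: 20.3
tcp_pos: [0.5895, -0.1718, 0.1741]
ee_rot: [-0.002, -0.218, 0.976, 0.0]
contact_force: [-0.5, 0.3, -3.7]
opening: 0.0194
finger_force: 49.8
```

```bash
python3 -c "
from h import *;go(*NUT['B'],.159);im=get_image('side');cv2.imwrite('pics/side6.png',im);st();g=r.get_state()['tcp_pos']+[0,0,.0187];print(proj('side',[g]))
for a,c,P in blobs(mask(im,'yellow')): print(a,c)"
```

```text
t 20.3 tcp [ 0.5895 -0.1718  0.1741] xyaw -154.78 zt [-0.004 -0.001 -1.   ] F [-0.5  0.3 -3.7] T [ 0.03 -0.11 -0.05] op 0.0194 ff 49.83080394566059
q [ 0.7   0.89 -0.97  1.62  0.82  1.09  1.51] units [-0.08 -0.01  0.76]
t 20.35 tcp [ 0.5901 -0.1716  0.1749] xyaw -154.75 zt [-0.003 -0.    -1.   ] F [ 0.1 -0.8 -2.5] T [ 0.09 -0.08 -0.01] op 0.0195 ff 49.830668438225985
[[256.7186854  163.07302848]]
365 [256.60273973 165.04109589]
375 [337.92533333 315.032     ]
```

Aligned; descend on B.

Emit:
drive_tool --motion '[[[1, -0.04, 0, 0.3, 0], [1, 0, 0, 0.3, 0], [1, 0, 0, 0.2, 0], [1, 0, 0, 0, 0]]]'

```text
time: 20.75
tcp_pos: [0.5914, -0.1711, 0.1594]
ee_rot: [-0.001, -0.219, 0.976, 0.0]
contact_force: [-1.2, -0.8, -3.3]
opening: 0.0199
finger_force: 49.8
```

Emit:
drive_tool --motion '[[[1, 0, 0, 0, 0.7], [1, 0, 0, 0, 0.8], [1, 0, 0, 0, 0.8], [1, 0, 0, 0, 0.8], [1, 0, 0, 0, 0.8], [1, 0, 0, 0, 0.8], [1, 0, 0, 0, 0.8], [1, 0, 0, 0, 0.8], [1, 0, 0, 0, 0.5], [1, 0, 0, 0, 0]]]'

```text
time: 21.75
tcp_pos: [0.5921, -0.1719, 0.1603]
ee_rot: [0.0, 0.135, 0.991, -0.001]
contact_force: [-0.0, -1.4, -3.5]
opening: 0.0197
finger_force: 49.8
```

Emit:
drive_tool --motion '[[[1, 0, 0, 0, -0.4], [1, 0, 0, -0.6, 0], [1, 0, 0, -0.6, 0], [1, 0, 0, -0.6, 0], [1, 0.78, 0.59, 0, 0], [1, 0.78, 0.59, 0, 0], [1, 0.78, 0.59, 0, 0], [1, 0.78, 0.59, 0, 0], [1, 0.78, 0.59, 0, 0], [1, 0.78, 0.59, 0, 0]]]'

```text
time: 22.75
tcp_pos: [0.5168, -0.0799, 0.1976]
ee_rot: [0.001, 0.114, 0.993, 0.0]
contact_force: [-0.0, 0.7, -3.2]
opening: 0.0194
finger_force: 49.8
```

Emit:
drive_tool --motion '[[[1, 0.78, 0.59, 0, 0], [1, 0.78, 0.59, 0, 0], [1, 0, 0, 0, -0.9], [1, 0, 0, 0, -1], [1, 0, 0, 0, -1], [1, 0, 0, 0, -1], [1, 0, 0, 0, -1], [1, 0, 0, 0, -1], [1, 0, 0, 0, -0.8], [1, 0, 0, 0, 0]]]'

```text
time: 23.75
tcp_pos: [0.4922, -0.0506, 0.1972]
ee_rot: [0.001, -0.234, 0.972, -0.0]
contact_force: [0.5, 0.5, -2.8]
opening: 0.0196
finger_force: 49.8
```

```bash
python3 -c "
from h import *;go(*NUT['D'],.159);wings();st()"
```

```text
t 23.75 tcp [ 0.4922 -0.0506  0.1972] xyaw -152.91 zt [ 0.002  0.    -1.   ] F [ 0.5  0.5 -2.8] T [ 0.17 -0.16  0.07] op 0.0196 ff 49.82996581122279
q [ 0.62  0.74 -1.04  1.95  0.8   0.93  1.21] units [ 0.08 -0.02  1.91]
side B area 161 pos err mm [ 4.6 -3.3] yaw 148.1 q~ 1.08
side C area 94 pos err mm [ 2.4 -5.6] yaw 91.2 q~ 0.51
side A area 98 pos err mm [0.9 2.5] yaw 90.9 q~ 0.51
side D area 173 pos err mm [3.2 0.5] yaw 27.1 q~ 0.06
top B area 37 pos err mm [-1.3 -0. ] yaw 170.7 q~ 0.69
top A area 45 pos err mm [-0.4  0.2] yaw 81.4 q~ 0.68
top C area 12 pos err mm [ -1.5 -15.3] yaw 79.4 q~ 0.71
t 23.85 tcp [ 0.4921 -0.0507  0.197 ] xyaw -153.03 zt [ 0.001 -0.    -1.   ] F [ 0.1  0.7 -2.8] T [ 0.12 -0.14 -0.04] op 0.0197 ff 49.83061406761408
```

Emit:
drive_tool --motion '[[[1, 0.07, -0.01, 0.5, 0], [1, 0, 0, 0.5, 0], [1, 0, 0, 0.1, 0], [1, 0, 0, 0, 0]]]'

```text
time: 24.25
tcp_pos: [0.49, -0.0518, 0.1734]
ee_rot: [-0.001, -0.234, 0.972, -0.0]
contact_force: [-0.0, -1.2, -2.2]
opening: 0.0191
finger_force: 49.8
```

Emit:
drive_tool --motion '[[[1, 0, 0, 0.3, 0], [1, 0, 0, 0.3, 0], [1, 0, 0, 0.2, 0], [1, 0, 0, 0, 0]]]'

```text
time: 24.65
tcp_pos: [0.4908, -0.0514, 0.1582]
ee_rot: [0.0, -0.234, 0.972, -0.0]
contact_force: [1.3, -0.8, -1.5]
opening: 0.0197
finger_force: 49.8
```

```bash
python3 -c "
from h import *;go(*NUT['D'],.159)"
```

```text
t 24.65 tcp [ 0.4908 -0.0514  0.1582] xyaw -152.89 zt [ 0. -0. -1.] F [ 1.3 -0.8 -1.5] T [-0.02 -0.28 -0.05] op 0.0197 ff 49.83031338080764
q [ 0.58  0.79 -0.98  2.    0.89  0.86  1.14] units [-0.   -0.02 -0.04]
```

Emit:
drive_tool --motion '[[[1, 0, 0, 0, 0.7], [1, 0, 0, 0, 0.8], [1, 0, 0, 0, 0.8], [1, 0, 0, 0, 0.8], [1, 0, 0, 0, 0.8], [1, 0, 0, 0, 0.8], [1, 0, 0, 0, 0.8], [1, 0, 0, 0, 0.8], [1, 0, 0, 0, 0.7], [1, 0, 0, 0, 0]]]'

```text
time: 25.65
tcp_pos: [0.491, -0.0526, 0.1582]
ee_rot: [0.0, 0.13, 0.992, -0.001]
contact_force: [0.4, -2.2, -2.6]
opening: 0.0195
finger_force: 49.8
```

Emit:
drive_tool --motion '[[[1, 0, 0, 0, -0.4], [1, 0, 0, -0.6, 0], [1, 0, 0, -0.6, 0], [1, 0, 0, -0.6, 0], [1, -0.77, -0.59, 0, 0], [1, -0.77, -0.59, 0, 0], [1, -0.77, -0.59, 0, 0], [1, -0.77, -0.59, 0, 0], [1, -0.77, -0.59, 0, 0], [1, -0.77, -0.59, 0, 0]]]'

```text
time: 26.65
tcp_pos: [0.566, -0.1411, 0.1954]
ee_rot: [0.0, 0.109, 0.994, 0.0]
contact_force: [-0.3, 0.1, -1.9]
opening: 0.0196
finger_force: 49.8
```

Emit:
drive_tool --motion '[[[1, -0.77, -0.59, 0, 0], [1, -0.77, -0.59, 0, 0], [1, 0, 0, 0, -0.5], [1, 0, 0, 0, 0]]]'

```text
time: 27.05
tcp_pos: [0.5906, -0.1706, 0.195]
ee_rot: [0.0, 0.083, 0.997, 0.0]
contact_force: [-0.7, 0.1, -2.4]
opening: 0.0194
finger_force: 49.8
```

```bash
python3 -c "
from h import *;go(*NUT['B'],.159);wings();st()"
```

```text
t 27.05 tcp [ 0.5906 -0.1706  0.195 ] xyaw 170.45 zt [ 0.001  0.001 -1.   ] F [-0.7  0.1 -2.4] T [ 0.04 -0.13 -0.01] op 0.0194 ff 49.830530136823654
q [ 0.66  0.83 -0.86  1.6   0.7   1.05  0.99] units [-0.03 -0.03  1.8 ]
side B area 162 pos err mm [ 4.6 -3.2] yaw 147.7 q~ 1.09
side C area 97 pos err mm [ 1.9 -4.9] yaw 91.8 q~ 0.5
side A area 98 pos err mm [0.9 2.5] yaw 90.9 q~ 0.51
side D area 162 pos err mm [ 2.9 -1. ] yaw 157.6 q~ 0.92
top A area 31 pos err mm [0.8 7.1] yaw 79.8 q~ 0.7
top D area 45 pos err mm [-0.7 -0.8] yaw 170.9 q~ 0.69
top C area 41 pos err mm [ 0.2 -0.7] yaw 82.3 q~ 0.66
t 27.15 tcp [ 0.5902 -0.1698  0.1949] xyaw 170.47 zt [ 0.     0.001 -1.   ] F [ 0.6 -0.1 -3. ] T [ 0.05 -0.13 -0.03] op 0.0195 ff 49.83081204816699
```

Emit:
drive_tool --motion '[[[1, -0.04, -0.06, 0.5, 0], [1, 0, 0, 0.4, 0], [1, 0, 0, 0.3, 0], [1, 0, 0, 0.3, 0], [1, 0, 0, 0.3, 0], [1, 0, 0, 0, 0]]]'

```text
time: 27.75
tcp_pos: [0.5914, -0.1714, 0.1583]
ee_rot: [0.0, 0.083, 0.997, 0.0]
contact_force: [0.3, 0.2, -2.4]
opening: 0.0197
finger_force: 49.8
```

```bash
python3 -c "
from h import *;go(*NUT['B'],.159)"
```

```text
t 27.75 tcp [ 0.5914 -0.1714  0.1583] xyaw 170.51 zt [ 0.001  0.    -1.   ] F [ 0.3  0.2 -2.4] T [ 0.04 -0.1   0.01] op 0.0197 ff 49.830815959721804
q [ 0.64  0.87 -0.83  1.64  0.75  0.98  0.96] units [ 0.02 -0.   -0.03]
```

Emit:
drive_tool --motion '[[[1, 0, 0, 0, 0.8], [1, 0, 0, 0, 0.9], [1, 0, 0, 0, 0.9], [1, 0, 0, 0, 0.9], [1, 0, 0, 0, 0.9], [1, 0, 0, 0, 0.9], [1, 0, 0, 0, 0.9], [1, 0, 0, 0, 0.9], [1, 0, 0, 0, 0.7], [1, 0, 0, 0, 0]]]'

```text
time: 28.75
tcp_pos: [0.5916, -0.1712, 0.1582]
ee_rot: [0.001, 0.471, 0.882, 0.0]
contact_force: [0.9, -0.0, -4.0]
opening: 0.0198
finger_force: 49.8
```

```bash
python3 -c "
from h import *;go(*NUT['B'],.159)"
```

```text
t 28.75 tcp [ 0.5916 -0.1712  0.1582] xyaw 123.74 zt [ 0.001  0.    -1.   ] F [ 0.9 -0.  -4. ] T [ 0.18 -0.55  0.03] op 0.0198 ff 49.84413139522076
q [ 0.55  0.81 -0.63  1.64  0.58  0.88  0.28] units [ 0.01 -0.03 -0.04]
```

Emit:
drive_tool --motion '[[[1, 0, 0, 0, 0.4], [1, 0, 0, 0, 0.3], [1, 0, 0, 0, 0]]]'

```text
time: 29.05
tcp_pos: [0.5915, -0.1712, 0.1582]
ee_rot: [0.001, 0.502, 0.865, 0.0]
contact_force: [2.1, 0.5, -4.6]
opening: 0.0197
finger_force: 51.3
```

```bash
python3 -c "
from h import *;go(*NUT['B'],.159)"
```

```text
t 29.05 tcp [ 0.5915 -0.1712  0.1582] xyaw 119.7 zt [ 0.001  0.    -1.   ] F [ 2.1  0.5 -4.6] T [ 0.07 -0.73  1.03] op 0.0197 ff 51.27134622889571
q [ 0.54  0.81 -0.61  1.64  0.57  0.88  0.22] units [ 0.01 -0.02 -0.04]
```

Emit:
drive_tool --motion '[[[1, 0, 0, 0, -1], [1, 0, 0, -0.6, 0], [1, 0, 0, -0.6, 0], [1, 0, 0, -0.6, 0], [1, 0.97, -0.07, 0, 0], [1, 0.97, -0.07, 0, 0], [1, 0.97, -0.07, 0, 0], [1, 0.97, -0.07, 0, 0], [1, 0.97, -0.07, 0, 0], [1, 0.97, -0.07, 0, 0]]]'

```text
time: 30.05
tcp_pos: [0.5161, -0.0819, 0.1955]
ee_rot: [0.001, 0.459, 0.889, -0.0]
contact_force: [0.4, 0.5, -2.2]
opening: 0.0196
finger_force: 49.8
```

Emit:
drive_tool --motion '[[[1, 0.97, -0.07, 0, 0], [1, 0.97, -0.07, 0, 0], [1, 0, 0, 0, -0.9], [1, 0, 0, 0, -1], [1, 0, 0, 0, -1], [1, 0, 0, 0, -1], [1, 0, 0, 0, -1], [1, 0, 0, 0, -1], [1, 0, 0, 0, -1], [1, 0, 0, 0, -0.6]]]'

```text
time: 31.05
tcp_pos: [0.4919, -0.0528, 0.1953]
ee_rot: [0.001, 0.082, 0.997, -0.001]
contact_force: [-0.1, -0.3, -2.3]
opening: 0.0193
finger_force: 49.8
```

Emit:
drive_tool --motion '[[[1, 0, 0, 0, 0], [1, 0, 0, 0, 0]]]'

```text
time: 31.25
tcp_pos: [0.4919, -0.0524, 0.1949]
ee_rot: [0.0, 0.084, 0.996, -0.0]
contact_force: [0.4, 0.4, -2.5]
opening: 0.0196
finger_force: 49.8
```

```bash
python3 -c "
from h import *;go(*NUT['D'],.159);wings();st()
im=cv2.imread('pics/w_side.png');b=[P for a,c,P in blobs(mask(im,'yellow')) if c[1]<280];g=r.get_state()['tcp_pos']+[0,0,.0187]
print(b[0].mean(0),proj('side',[g]))
cv2.imwrite('pics/z6.png',cv2.resize(im[140:250,190:330],(764,600)))"
```

```text
t 31.25 tcp [ 0.4919 -0.0524  0.1949] xyaw 170.33 zt [ 0.001 -0.001 -1.   ] F [ 0.4  0.4 -2.5] T [ 0.04 -0.16 -0.03] op 0.0196 ff 49.83068162575364
q [ 0.54  0.68 -0.88  1.96  0.71  0.84  0.67] units [0.05 0.03 1.8 ]
side B area 89 pos err mm [ 5.4 -5.7] yaw 121.5 q~ 1.55
side C area 85 pos err mm [ 1.9 -8.8] yaw 93.1 q~ 0.47
side A area 98 pos err mm [0.9 2.6] yaw 91.2 q~ 0.51
side D area 159 pos err mm [ 3.2 -0.8] yaw 155.9 q~ 0.95
top A area 43 pos err mm [-0.5 -0.8] yaw 80.6 q~ 0.69
top B area 48 pos err mm [-0.3  0.8] yaw 129.9 q~ 1.4
top C area 36 pos err mm [-0.1 -2.4] yaw 81.4 q~ 0.68
t 31.35 tcp [ 0.4918 -0.0521  0.1947] xyaw 170.4 zt [ 0.001 -0.001 -1.   ] F [ 0.9 -0.3 -3. ] T [ 0.08 -0.17 -0.  ] op 0.0196 ff 49.83080696314573
[281.46475771 183.81277533] [[280.53656972 181.89653912]]
```

View pics/z6.png

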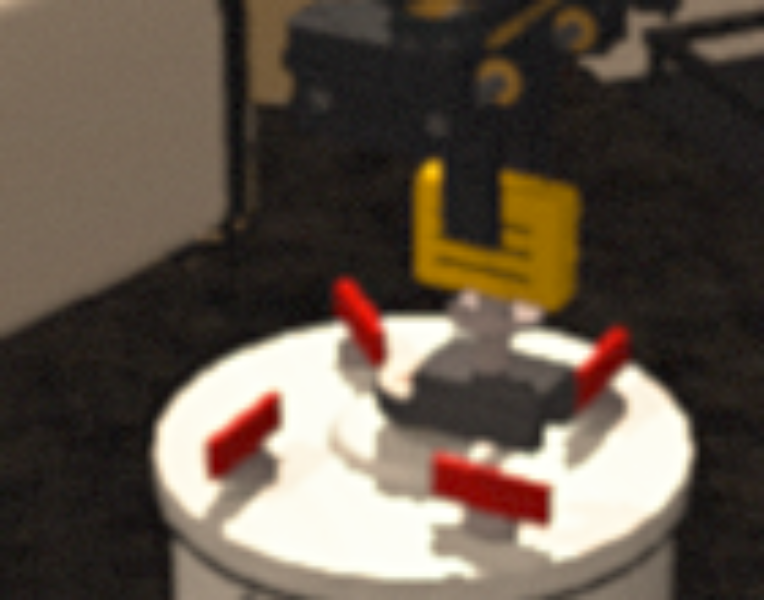

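Emit:
drive_tool --motion '[[[1, 0.04, 0.03, 0.5, 0], [1, 0, 0, 0.4, 0], [1, 0, 0, 0.3, 0], [1, 0, 0, 0.3, 0], [1, 0, 0, 0.3, 0], [1, 0, 0, 0, 0]]]'

```text
time: 31.95
tcp_pos: [0.4913, -0.0509, 0.1581]
ee_rot: [0.0, 0.083, 0.997, -0.0]
contact_force: [-0.0, -0.2, -2.1]
opening: 0.0198
finger_force: 49.8
```

```bash
python3 -c "
from h import *;go(*NUT['D'],.159)"
```

```text
t 31.95 tcp [ 0.4913 -0.0509  0.1581] xyaw 170.52 zt [ 0.001 -0.    -1.   ] F [-0.  -0.2 -2.1] T [ 0.04 -0.18  0.01] op 0.0198 ff 49.83094297349453
q [ 0.51  0.73 -0.83  2.    0.79  0.77  0.6 ] units [ 0.01 -0.04 -0.04]
```

Emit:
drive_tool --motion '[[[1, 0, 0, 0, 0.8], [1, 0, 0, 0, 0.9], [1, 0, 0, 0, 0.9], [1, 0, 0, 0, 0.9], [1, 0, 0, 0, 0.9], [1, 0, 0, 0, 0.9], [1, 0, 0, 0, 0.9], [1, 0, 0, 0, 0.9], [1, 0, 0, 0, 0.6], [1, 0, 0, 0, 0.5]]]'

```text
time: 32.95
tcp_pos: [0.4914, -0.0522, 0.1581]
ee_rot: [0.001, 0.491, 0.871, -0.001]
contact_force: [0.4, -2.1, -1.6]
opening: 0.0194
finger_force: 50.4
```

Emit:
drive_tool --motion '[[[1, 0, 0, 0, 0]]]'

```text
time: 33.05
tcp_pos: [0.4914, -0.052, 0.1581]
ee_rot: [0.001, 0.489, 0.872, -0.001]
contact_force: [2.2, -3.6, -2.2]
opening: 0.0199
finger_force: 50.3
```

```bash
python3 -c "
from h import *;go(*NUT['D'],.159)"
```

```text
t 33.05 tcp [ 0.4914 -0.052   0.1581] xyaw 121.41 zt [ 0.001 -0.002 -1.   ] F [ 2.2 -3.6 -2.2] T [-0.8  -0.3   0.65] op 0.0199 ff 50.29535386407588
q [ 0.38  0.67 -0.59  2.    0.61  0.65 -0.07] units [ 0.03 -0.01 -0.04]
```

Emit:
drive_tool --motion '[[[1, 0, 0, 0, -1], [1, 0, 0, -0.6, 0], [1, 0, 0, -0.6, 0], [1, 0, 0, -0.6, 0], [1, -0.73, 0.82, 0, 0], [1, -0.73, 0.82, 0, 0], [1, -0.73, 0.82, 0, 0], [1, -0.73, 0.82, 0, 0], [1, -0.73, 0.82, 0, 0], [1, 0, 0, 0, 0.8]]]'

```text
time: 34.05
tcp_pos: [0.6037, -0.0595, 0.1953]
ee_rot: [0.001, 0.483, 0.876, 0.002]
contact_force: [-1.0, 0.4, -2.1]
opening: 0.0198
finger_force: 49.8
```

Emit:
drive_tool --motion '[[[1, 0, 0, 0, 1], [1, 0, 0, 0, 1], [1, 0, 0, 0, 1], [1, 0, 0, 0, 1], [1, 0, 0, 0, 1], [1, 0, 0, 0, 1], [1, 0, 0, 0, 0.9], [1, 0, 0, 0, 0], [1, 0, 0, 0, 0]]]'

```text
time: 34.95
tcp_pos: [0.6006, -0.0593, 0.1949]
ee_rot: [0.0, 0.759, 0.651, 0.0]
contact_force: [-0.8, 0.2, -3.2]
opening: 0.0197
finger_force: 49.8
```

```bash
python3 -c "
from h import *;go(*NUT['A'],.159);wings();go(*NUT['A'],.159)"
```

```text
t 34.95 tcp [ 0.6006 -0.0593  0.1949] xyaw 81.21 zt [ 0.001  0.    -1.   ] F [-0.8  0.2 -3.2] T [-0.06 -0.05 -0.03] op 0.0197 ff 49.830656591802835
q [ 0.27  0.71 -0.45  1.65  0.38  0.86 -0.48] units [-0.11  0.03  1.8 ]
side B area 88 pos err mm [ 5.5 -6.1] yaw 121.7 q~ 1.54
side C area 92 pos err mm [ 2.4 -6.2] yaw 91.3 q~ 0.5
side A area 108 pos err mm [ 1.6 -0.9] yaw 94.5 q~ 0.45
side D area 89 pos err mm [ 1.9 -0.8] yaw 123.3 q~ 1.52
top B area 48 pos err mm [-0.3  0.8] yaw 129.9 q~ 1.4
top C area 21 pos err mm [ -1.4 -10.3] yaw 85.1 q~ 0.61
t 35.05 tcp [ 0.6005 -0.0594  0.1946] xyaw 81.18 zt [ 0.  0. -1.] F [ 0.4 -0.1 -3.2] T [ 0.01 -0.07 -0.01] op 0.02 ff 49.83049839735031
q [ 0.27  0.71 -0.45  1.65  0.38  0.86 -0.48] units [-0.1   0.03  1.78]
```

Emit:
drive_tool --motion '[[[1, -0.1, 0.03, 0.5, 0], [1, 0, 0, 0.4, 0], [1, 0, 0, 0.3, 0], [1, 0, 0, 0.3, 0], [1, 0, 0, 0.3, 0], [1, 0, 0, 0, 0]]]'

```text
time: 35.65
tcp_pos: [0.6012, -0.0613, 0.1583]
ee_rot: [0.0, 0.76, 0.65, 0.0]
contact_force: [0.4, 0.0, -2.3]
opening: 0.0195
finger_force: 49.8
```

```bash
python3 -c "
from h import *;go(*NUT['A'],.159)"
```

```text
t 35.65 tcp [ 0.6012 -0.0613  0.1583] xyaw 81.12 zt [ 0.001  0.    -1.   ] F [ 0.4  0.  -2.3] T [-0.02 -0.06 -0.02] op 0.0195 ff 49.830603674054146
q [ 0.26  0.76 -0.42  1.68  0.41  0.79 -0.51] units [-0.01 -0.02 -0.04]
```

Emit:
drive_tool --motion '[[[1, 0, 0, 0, 0.8], [1, 0, 0, 0, 0.9], [1, 0, 0, 0, 0.9], [1, 0, 0, 0, 0.9], [1, 0, 0, 0, 0.9], [1, 0, 0, 0, 0.9], [1, 0, 0, 0, 0.9], [1, 0, 0, 0, 0.9], [1, 0, 0, 0, 0.7], [1, 0, 0, 0, 0.5]]]'

```text
time: 36.65
tcp_pos: [0.6021, -0.0617, 0.1583]
ee_rot: [0.001, 0.963, 0.27, 0.001]
contact_force: [2.2, -0.8, -2.9]
opening: 0.0194
finger_force: 50.4
```

Emit:
drive_tool --motion '[[[1, 0, 0, 0, 0]]]'

```text
time: 36.75
tcp_pos: [0.602, -0.0616, 0.1583]
ee_rot: [0.001, 0.963, 0.271, 0.001]
contact_force: [3.0, -1.8, -3.5]
opening: 0.0197
finger_force: 50.3
```

```bash
python3 -c "
from h import *;go(*NUT['A'],.159)"
```

```text
t 36.75 tcp [ 0.602  -0.0616  0.1583] xyaw 31.45 zt [ 0.003 -0.001 -1.   ] F [ 3.  -1.8 -3.5] T [-0.32 -0.7   0.69] op 0.0197 ff 50.30625666945525
q [ 0.13  0.74 -0.18  1.69  0.18  0.73 -1.16] units [-0.05 -0.04 -0.04]
```

Emit:
drive_tool --motion '[[[1, 0, 0, 0, -1], [1, 0, 0, -0.6, 0], [1, 0, 0, -0.6, 0], [1, 0, 0, -0.6, 0], [1, -0.98, 0.04, 0, 0], [1, -0.98, 0.04, 0, 0], [1, -0.98, 0.04, 0, 0], [1, -0.98, 0.04, 0, 0], [1, -0.98, 0.05, 0, 0], [1, -0.98, 0.05, 0, 0]]]'

```text
time: 37.75
tcp_pos: [0.5101, -0.1373, 0.1955]
ee_rot: [0.0, 0.948, 0.319, 0.001]
contact_force: [0.5, -0.1, -2.3]
opening: 0.0198
finger_force: 49.8
```

Emit:
drive_tool --motion '[[[1, -0.98, 0.05, 0, 0], [1, -0.98, 0.05, 0, 0], [1, 0, 0, 0, -0.9], [1, 0, 0, 0, -1], [1, 0, 0, 0, -1], [1, 0, 0, 0, -1], [1, 0, 0, 0, -1], [1, 0, 0, 0, -1], [1, 0, 0, 0, -1], [1, 0, 0, 0, -0.6]]]'

```text
time: 38.75
tcp_pos: [0.4807, -0.1625, 0.1954]
ee_rot: [0.001, 0.752, 0.659, 0.0]
contact_force: [-0.9, 0.8, -1.8]
opening: 0.0197
finger_force: 49.8
```

Emit:
drive_tool --motion '[[[1, 0, 0, 0, 0], [1, 0, 0, 0, 0]]]'

```text
time: 38.95
tcp_pos: [0.4807, -0.1625, 0.195]
ee_rot: [0.001, 0.754, 0.657, 0.0]
contact_force: [0.2, 0.1, -1.9]
opening: 0.0198
finger_force: 49.8
```

```bash
python3 -c "
from h import *;go(*NUT['C'],.159);wings();go(*NUT['C'],.159)"
```

```text
t 38.95 tcp [ 0.4807 -0.1625  0.195 ] xyaw 82.16 zt [ 0.001 -0.001 -1.   ] F [ 0.2  0.1 -1.9] T [-0.01 -0.06  0.04] op 0.0198 ff 49.830582831054926
q [ 0.53  0.6  -0.47  1.93  0.41  0.7  -0.32] units [0.05 0.02 1.8 ]
side B area 89 pos err mm [ 5.8 -6.5] yaw 121.6 q~ 1.55
side C area 81 pos err mm [ 1.6 -0.6] yaw 90.4 q~ 0.52
side A area 143 pos err mm [1.1 2. ] yaw 51.2 q~ 1.21
side D area 89 pos err mm [ 1.9 -0.8] yaw 123.3 q~ 1.52
top A area 37 pos err mm [-2. -1.] yaw 38.4 q~ 1.43
top D area 45 pos err mm [-0.4 -0.5] yaw 129.5 q~ 1.41
t 39.05 tcp [ 0.4806 -0.1624  0.1947] xyaw 82.21 zt [ 0.001 -0.001 -1.   ] F [ 0.2 -0.1 -2.7] T [ 0.01 -0.06  0.01] op 0.0194 ff 49.83060048893094
q [ 0.53  0.6  -0.47  1.93  0.41  0.7  -0.32] units [0.05 0.02 1.78]
```

Emit:
drive_tool --motion '[[[1, 0.05, 0.02, 0.5, 0], [1, 0, 0, 0.4, 0], [1, 0, 0, 0.3, 0], [1, 0, 0, 0.3, 0], [1, 0, 0, 0.3, 0], [1, 0, 0, 0, 0]]]'

```text
time: 39.65
tcp_pos: [0.4812, -0.1612, 0.1581]
ee_rot: [0.0, 0.753, 0.658, 0.0]
contact_force: [1.2, 0.5, -0.2]
opening: 0.0195
finger_force: 49.8
```

```bash
python3 -c "
from h import *;go(*NUT['C'],.159)"
```

```text
t 39.65 tcp [ 0.4812 -0.1612  0.1581] xyaw 82.32 zt [ 0. -0. -1.] F [ 1.2  0.5 -0.2] T [-0.03 -0.32 -0.02] op 0.0195 ff 49.83628682792187
q [ 0.5   0.66 -0.43  1.97  0.46  0.61 -0.37] units [-0.02  0.   -0.05]
```

Emit:
drive_tool --motion '[[[1, 0, 0, 0, 0.8], [1, 0, 0, 0, 0.9], [1, 0, 0, 0, 0.9], [1, 0, 0, 0, 0.9], [1, 0, 0, 0, 0.9], [1, 0, 0, 0, 0.9], [1, 0, 0, 0, 0.9], [1, 0, 0, 0, 0.9], [1, 0, 0, 0, 0.8], [1, 0, 0, 0, 0.6]]]'

```text
time: 40.65
tcp_pos: [0.4833, -0.1618, 0.1583]
ee_rot: [0.001, 0.963, 0.269, 0.002]
contact_force: [2.8, -0.9, -2.8]
opening: 0.0197
finger_force: 50.4
```

Emit:
drive_tool --motion '[[[1, 0, 0, 0, 0]]]'

```text
time: 40.75
tcp_pos: [0.4831, -0.1618, 0.1583]
ee_rot: [0.001, 0.963, 0.271, 0.002]
contact_force: [4.5, -2.2, -4.5]
opening: 0.0194
finger_force: 50.3
```

```bash
python3 -c "
from h import *;go(*NUT['C'],.159)"
```

```text
t 40.75 tcp [ 0.4831 -0.1618  0.1583] xyaw 31.45 zt [ 0.004 -0.001 -1.   ] F [ 4.5 -2.2 -4.5] T [-0.59 -1.24  0.66] op 0.0194 ff 50.32025787520524
q [ 0.34  0.63 -0.17  1.98  0.2   0.55 -0.99] units [-0.08 -0.06 -0.03]
```

Emit:
drive_tool --motion '[[[1, 0, 0, 0, -1], [1, 0, 0, -0.7, 0], [1, 0, 0, -0.7, 0], [1, 0, 0, -0.7, 0], [1, 0.83, -0.9, 0, 0], [1, 0.83, -0.9, 0, 0], [1, 0.83, -0.9, 0, 0], [1, 0.83, -0.9, 0, 0], [1, 0.83, -0.9, 0, 0], [1, 0.83, -0.9, 0, 0]]]'

```text
time: 41.75
tcp_pos: [0.4933, -0.0143, 0.1997]
ee_rot: [-0.0, 0.947, 0.32, -0.001]
contact_force: [-0.4, 0.4, -2.2]
opening: 0.0193
finger_force: 49.8
```

Emit:
drive_tool --motion '[[[1, 0.83, -0.9, 0, 0], [1, 0.83, -0.9, 0, 0], [1, 0.83, -0.9, 0, 0], [1, 0.83, -0.9, 0, 0], [1, 0, 0, 0, -0.9], [1, 0, 0, 0, -1], [1, 0, 0, 0, -1], [1, 0, 0, 0, -1], [1, 0, 0, 0, -1], [1, 0, 0, 0, -1]]]'

```text
time: 42.75
tcp_pos: [0.5025, 0.0818, 0.1996]
ee_rot: [-0.0, 0.804, 0.595, -0.002]
contact_force: [0.1, -0.7, -2.8]
opening: 0.0196
finger_force: 49.8
```

Emit:
drive_tool --motion '[[[1, 0, 0, 0, -1], [1, 0, 0, 0, -1], [1, 0, 0, 0, -1], [1, 0, 0, 0, -1], [1, 0, 0, 0, -1], [1, 0, 0, 0, -1], [1, 0, 0, 0, -1], [1, 0, 0, 0, -0.4], [1, 0, 0, 0, 0], [1, 0, 0, 0, 0]]]'

```text
time: 43.75
tcp_pos: [0.5032, 0.0819, 0.1998]
ee_rot: [-0.0, 0.522, 0.853, -0.001]
contact_force: [0.2, 0.1, -3.1]
opening: 0.0196
finger_force: 49.8
```

```bash
python3 -c "
from h import *;go(.505,.0835);wings();go(.505,.0835)
im=cv2.imread('pics/w_side.png');b=[P for a,c,P in blobs(mask(im,'yellow')) if c[1]<280];g=r.get_state()['tcp_pos']+[0,0,.0187]
print(b[0].mean(0),proj('side',[g]))"
```

```text
t 43.75 tcp [0.5032 0.0819 0.1998] xyaw 117.05 zt [-0.002 -0.001 -1.   ] F [ 0.2  0.1 -3.1] T [-0.1  -0.07  0.  ] op 0.0196 ff 49.8305025883019
q [ 0.12  0.62 -0.6   1.92  0.5   0.76 -0.29] units [ 0.03  0.12 -0.  ]
side C area 157 pos err mm [ 0.4 -3.5] yaw 63.4 q~ 0.99
side A area 146 pos err mm [0.8 1.6] yaw 50.9 q~ 1.21
side D area 89 pos err mm [ 1.9 -0.8] yaw 123.3 q~ 1.52
top A area 42 pos err mm [-0.6 -0.2] yaw 38.4 q~ 1.43
top B area 49 pos err mm [-0.   0.3] yaw 129.7 q~ 1.41
top D area 47 pos err mm [-0.5 -0.4] yaw 130.0 q~ 1.4
top C area 38 pos err mm [ 0.1 -0.9] yaw 40.3 q~ 1.39
t 43.85 tcp [0.5035 0.0821 0.2   ] xyaw 117.07 zt [-0.001 -0.001 -1.   ] F [ 0.1  0.5 -2.9] T [-0.03 -0.14 -0.03] op 0.0196 ff 49.83053980395198
q [ 0.12  0.62 -0.6   1.91  0.5   0.76 -0.29] units [ 0.03  0.1  -0.  ]
[251.29190751 207.12138728] [[251.10120197 207.15643469]]
```

Emit:
drive_tool --motion '[[[1, 0.03, 0.1, 0, 0], [1, 0, 0, 0.6, 0], [1, 0, 0, 0.6, 0], [1, 0, 0, 0.6, 0], [1, 0, 0, 0.6, 0], [1, 0, 0, 0.6, 0], [1, 0, 0, 0.3, 0], [1, 0, 0, 0, 0]]]'

```text
time: 44.65
tcp_pos: [0.5048, 0.0837, 0.1332]
ee_rot: [-0.001, 0.522, 0.853, -0.001]
contact_force: [0.5, -0.3, -3.5]
opening: 0.0196
finger_force: 49.8
```

Emit:
drive_tool --motion '[[[1, 0, 0, 0.5, 0], [1, 0, 0, 0.5, 0], [1, 0, 0, 0.5, 0], [1, 0, 0, 0.5, 0], [1, 0, 0, 0.3, 0], [1, 0, 0, 0, 0], [1, 0, 0, 0, 0]]]'

```text
time: 45.35
tcp_pos: [0.5055, 0.084, 0.0882]
ee_rot: [0.0, 0.522, 0.853, 0.0]
contact_force: [-0.6, 0.3, -3.0]
opening: 0.0195
finger_force: 49.8
```

```bash
python3 -c "
from h import *;go(.4694,.1535,.0885)"
```

```text
t 45.35 tcp [0.5055 0.084  0.0882] xyaw 117.11 zt [ 0.  0. -1.] F [-0.6  0.3 -3. ] T [-0.02 -0.11  0.01] op 0.0195 ff 49.83052611351013
q [ 0.01  0.79 -0.44  2.    0.68  0.5  -0.45] units [ 3.92 -0.02 -0.02]
```

Emit:
drive_tool --motion '[[[1, 0.4, 0, 0, 0], [1, 0.5, 0, 0, 0], [1, 0.5, 0, 0, 0], [1, 0.5, 0, 0, 0], [1, 0.5, 0, 0, 0], [1, 0.5, 0, 0, 0], [1, 0.5, 0, 0, 0], [1, 0.5, -0.02, 0, 0], [1, 0, 0, 0, 0], [1, 0, 0, 0, 0]]]'

```text
time: 46.35
tcp_pos: [0.4695, 0.153, 0.0882]
ee_rot: [0.0, 0.522, 0.853, -0.0]
contact_force: [1.0, -0.6, -2.8]
opening: 0.0199
finger_force: 49.8
```

Emit:
drive_tool --motion '[[[1, 0, 0, 0.1, 0], [1, 0, 0, 0.1, 0], [1, 0, 0, 0.05, 0], [1, 0, 0, 0, 0]]]'

```text
time: 46.75
tcp_pos: [0.4696, 0.1527, 0.0831]
ee_rot: [0.0, 0.522, 0.853, -0.0]
contact_force: [-0.4, -0.1, -1.7]
opening: 0.0194
finger_force: 49.8
```

```bash
python3 -c "
from h import *;go(.4694,.1535,.083)
im=get_image('side')
for a,c,P in blobs(mask(im,'yellow')): print(a,c,P.min(0),P.max(0))"
```

```text
t 46.75 tcp [0.4696 0.1527 0.0831] xyaw 117.07 zt [-0. -0. -1.] F [-0.4 -0.1 -1.7] T [-0.01 -0.12  0.04] op 0.0194 ff 49.83046358451247
q [-0.17  0.77 -0.39  2.06  0.69  0.43 -0.62] units [0.04 0.01 0.01]
367 [255.27792916 284.29972752] [249 266] [262 303]
352 [337.90909091 315.47727273] [327 305] [349 326]
```

Emit:
drive_tool --motion '[[[1, 0, 0, 0.04, 0], [1, 0, 0, 0, 0], [0.9, 0, 0, 0, 0]]]' --squeeze 30

```text
time: 47.1
tcp_pos: [0.4697, 0.1529, 0.0831]
ee_rot: [0.0, 0.522, 0.853, 0.0]
contact_force: [-0.6, -0.8, 5.0]
opening: 0.0199
finger_force: 29.8
```

```bash
python3 -c "
from h import *;st()"
```

```text
t 47.1 tcp [0.4697 0.1529 0.0831] xyaw 117.09 zt [ 0.001 -0.    -1.   ] F [-0.6 -0.8  5. ] T [-0.27  0.22  0.05] op 0.0199 ff 29.845313262194395
```

Emit:
drive_tool --motion '[[[0.7, 0, 0, 0, 0], [0.5, 0, 0, 0, 0], [0.3, 0, 0, 0, 0], [0, 0, 0, 0, 0], [0, 0, 0, 0, 0], [0, 0, 0, 0, 0], [0, 0, 0, 0, 0], [0, 0, 0, 0, 0], [0, 0, 0, 0, 0]]]'

```text
time: 48.0
tcp_pos: [0.4695, 0.1531, 0.0824]
ee_rot: [0.0, 0.522, 0.853, -0.0]
contact_force: [0.3, -0.3, -0.1]
opening: 0.0871
finger_force: 0.0
```

```bash
python3 -c "
from h import *;st()
im=get_image('side')
for a,c,P in blobs(mask(im,'yellow')): print(a,c,P.min(0),P.max(0))"
```

```text
t 48.0 tcp [0.4695 0.1531 0.0824] xyaw 117.1 zt [ 0. -0. -1.] F [ 0.3 -0.3 -0.1] T [-0.03 -0.12  0.01] op 0.0871 ff 0.0
384 [254.9765625  284.23177083] [248 266] [262 303]
351 [337.93447293 315.45868946] [327 305] [349 326]
```

Emit:
drive_tool --motion '[[[0, 0, 0, -0.5, 0], [0, 0, 0, -0.7, 0], [0, 0, 0, -0.9, 0], [0, 0, 0, -0.9, 0], [0, 0, 0, -0.9, 0], [0, 0, 0, -0.9, 0], [0, 0, 0, -0.9, 0], [0, 0, 0, -0.9, 0], [0, 0, 0, 0, 0], [0, 0, 0, 0, 0]]]'

```text
time: 49.05
tcp_pos: [0.4695, 0.1529, 0.2147]
ee_rot: [0.0, 0.522, 0.853, 0.0]
contact_force: [-0.3, -0.4, -0.2]
opening: 0.088
finger_force: 0.0
```

```bash
python3 -c "
from h import *;st()
im=get_image('side');o=cv2.imread('pics/side0.png')
for a,c,P in blobs(mask(im,'yellow')): print(a,c,P.min(0),P.max(0))
for a,c,P in blobs(mask(im,'red'),100): print(a,c.round(1))
wings()
cv2.imwrite('pics/z7.png',cv2.resize(im[130:370,140:400],(650,600)))"
```

```text
t 49.05 tcp [0.4695 0.1529 0.2147] xyaw 117.1 zt [ 0.001 -0.    -1.   ] F [-0.3 -0.4 -0.2] T [-0.06 -0.11  0.01] op 0.088 ff 0.0
390 [254.96923077 284.18717949] [248 266] [262 303]
351 [338.         315.43304843] [327 305] [349 326]
154 [299.9 207.3]
120 [235.6 219.1]
108 [134.3 239.5]
1258 [175.8 288.7]
422 [124.9 297.3]
side B area 90 pos err mm [ 5.6 -6.1] yaw 121.4 q~ 1.55
side C area 153 pos err mm [-0.1 -4. ] yaw 65.2 q~ 0.96
side A area 118 pos err mm [-2.2 -0.4] yaw 66.4 q~ 0.94
side D area 89 pos err mm [ 1.9 -0.8] yaw 123.3 q~ 1.52
top A area 40 pos err mm [-0.5  0.1] yaw 38.0 q~ 1.43
top B area 49 pos err mm [-0.   0.3] yaw 129.7 q~ 1.41
top D area 47 pos err mm [-0.5 -0.4] yaw 130.0 q~ 1.4
top C area 38 pos err mm [ 0.1 -0.9] yaw 40.3 q~ 1.39
```

View pics/z7.png

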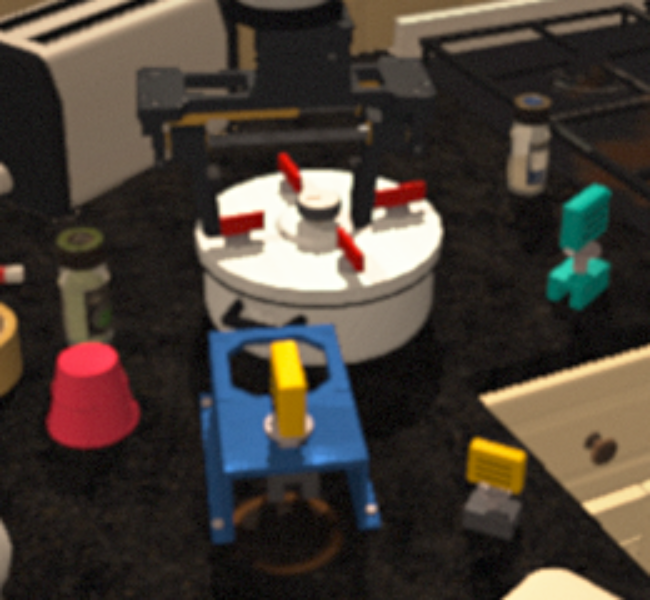

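The final picture shows the wrench hanging upright in the slot (crop 288,390). All four wings point at the gauge, and the cup and jars stand where they were.

```bash
python3 -c "
from rig import r;print(r.job_done())"
```

```text
the job is handed in; nothing more can be done
None
```

The job is handed in at about 49 s: all four nuts went to half and then home in two cross-order passes, the wrench hangs upright back at the narrow end of the slot, and the cup and jars were left standing.

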